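# Build a two-tier kiln load: props, upper batt, dish mould

### The arm

A 7-joint arm with a two-finger parallel gripper is mounted at the origin on a cart in front of the work surface, level with it; the furniture and walls round the work are solid. World frame = base frame: x ahead of the robot, y to its left, z up, the work surface at z = 0. Lengths are in m, angles in rad, forces in N, time in s.
With the tool pointing down it reaches from about 0.425 to 0.975 m from the base axis. Payload 16.7 kg.
Tool frame: the origin (TCP) lies at the very end of the fingers, on their centre line; the grasp point (between the pads) lies 19 mm behind it; z points along the fingers, y is the line along which they close (so a half turn about z gives the same grasp; the last joint's range is limited). The gripper opens to 85 mm and grips with 20 to 120 N. Pads are 22 mm wide; open, the fingers measure 114 mm over their backs; the gripper's body (76 mm by 85 mm) begins 54 mm behind the grasp point. The pads swing forward as they close: fully open they stand 13 mm farther back than shut.
Start: joints at [-1.444, 0.426, 0.074, 1.606, -0.034, 1.111, -0.067], TCP at [0.184, 0.649, 0.231] pointing down, gripper open.
Joint ranges: [-2.85, 2.85], [-0.5, 2.14], [-1.23, 1.37], [0.21, 2.46], [-1.02, 4.16], [0.16, 2.05], [-2.73, 2.73]. Speed limits (rad/s): [1.89, 1.89, 2.39, 2.39, 3.01, 3.01, 3.01].

### API

Orientations are given as a rotation vector (axis times angle).
In Python, from workcell import telemetry, get_image, arm gives the robot as it stands.
- The arm moves only by the shell command python3 -m creep 'ROWS' [FORCE]. ROWS is JSON, a list of rows, each an object with "rotation": the turn, a rotation vector about the world's x, y, z in units of 5 degrees (1.0 is 5 degrees), a list of three; "delta_pos": the shift along the world's x, y, z in units of 25 mm (1.0 is 25 mm), a list of three; "grip": the opening, from -1 (shut) to 1 (fully open). A call has 1 to 12 rows; each row shifts and turns the commanded pose from where the row before left it; what a row does not reach is not made up. A row lasts 1/12 s, in which the tool goes at most 41.7 mm and 7.16 degrees, less where a joint would pass 70% of its speed; a pose out of reach is approached as far as the arm can. A call is refused whole if a number of a shift passes 1 or a number of a turn 1, either way. A call with a gripper value outside its range is refused whole. The fingers move at their own pace and stop on an object; FORCE is the grip in N (left out, the last holds). Time passes only in rows, so rows that do not move let the fingers close. It gives the time, the measured TCP pose, the force, the opening and the grip force at its end, in the units of the state.
- telemetry.state(): the state, without advancing time (a new reading comes with each control period).
- get_image(name): name is "scene" or "top" or "wrist"; returns a dict with "frame" (480x640x3 uint8, red, green, blue), "range_z" (480x640 float32, m along the optical axis (not along the pixel's ray), 0 where there is no reading), "K" (3x3 intrinsics, pixels), "dist_coeffs" ([k1, k2, p1, p2, k3] as OpenCV has them; the pictures are not rectified), "T" (4x4, takes a point from camera to world coordinates). Camera axes: x right, y up, looking along -z (the intrinsics and any distortion apply to the point x, -y, -z); pixel columns grow to the right and rows downward; lengths in m; the calibration is good to about 2 mm. A picture is of the moment at which its call begins.
- arm.sign_off(): hands the job in; it is judged then, once.
The state is a dict: "time": time; "q": joint angles; "qvel": joint speeds; "effort": joint torques, N m; "tcp_pos": TCP position; "eef_rot": TCP orientation; "ft_force": force on the tool from outside, world axes, zero at the start; "torque": the same for the moment, N m; "finger_gap": finger opening in m; "grip_force": force on a finger pad.
Only numpy, scipy, OpenCV 4.12 (cv2) and the standard library are available. Lean on these libraries where they do the work, as an engineer would, in place of code of your own. Each camera call takes 0.05 s, during which the arm holds its last target. There are 200 camera calls.

### The job

Build up the kiln load on the base batt: first stand the two tall props upright on its two pencilled squares, one on each; then lay the upper batt flat across both of them, centred over the base batt and lengthwise with it; last, set the dish mould upright on the middle of the upper batt. Leave the two short props where they are.

Things in the scene. Friction and masses are not known exactly. Their poses are not given: they have to be found in the camera images.
- base_batt: base batt: buff ceramic kiln slab lying on the table, 170 x 100 x 14 mm, fixed in place. Origin: centre of its underside; x along its 170 mm length, y across, z up; its top is at z = 14 mm. Two 36 mm squares are pencilled on its top, their centres on the long centre line at x = +50 and x = -50 mm.
- tall_prop_a: tall square kiln prop of sand-coloured ceramic with a small dark bore mark on top, 28 x 28 mm, 60 mm tall, standing on end, loose, about 78 g. Origin: centre of its underside; z up, x and y square to its faces. The two tall props are alike.
- tall_prop_b: tall square kiln prop of sand-coloured ceramic with a small dark bore mark on top, 28 x 28 mm, 60 mm tall, standing on end, loose, about 78 g. Origin: centre of its underside; z up, x and y square to its faces. The two tall props are alike.
- short_prop_a: short square kiln prop of sand-coloured ceramic with a small dark bore mark on top, 28 x 28 mm, 35 mm tall, standing on end, loose, about 45 g. Origin: centre of its underside; z up, x and y square to its faces. The two short props are alike. Not needed.
- short_prop_b: short square kiln prop of sand-coloured ceramic with a small dark bore mark on top, 28 x 28 mm, 35 mm tall, standing on end, loose, about 45 g. Origin: centre of its underside; z up, x and y square to its faces. The two short props are alike. Not needed.
- upper_batt: upper batt: loose flat brown-grey ceramic kiln slab, 150 x 50 x 16 mm, about 250 g, lying flat on the table. Origin: centre of its underside; x along its 150 mm length, y across the 50 mm, z up. It can be gripped across the 50 mm at its middle.
- dish_mould: dish mould: small round open terracotta dish, 52 mm across its straight upper wall, 40 mm across the foot, 34 mm tall, about 80 g, loose, hollow side up. Origin: centre of its underside; z up. The outside is straight from 8 mm up to the rim and can be gripped across its 52 mm.
Things that resemble listed ones, but are neither listed nor needed, are in the scene too. Several things look just like the dish_mould: the one meant starts farthest to the robot's left.

How it is judged:
By the outcome, as a careful person would: the job done as asked, in the order asked, and still so for the second after the job is handed in, with the robot touching nothing.
It also fails if it takes over 131 s, if anything falls off the work surface, if the arm or the gripper's body presses on something with over 40 N, if the wrist force passes 120 N, or if a joint passes its speed limit or range.

## Working session

There is one attempt and no reset: what is moved stays moved. The work goes in short steps, Python scripts to look and compute and a shell command to move; the robot and the scene stay as the last step left them, time stands still between calls to the robot, and variables do not carry over. Pictures are saved under pics/ and viewed, at most 14 in all, crops included, and the job is handed in when it is done.

```bash
mkdir -p pics; cat > h.py <<'E'
import numpy as np, cv2
from workcell import telemetry, get_image, arm
def save(im,n): cv2.imwrite('pics/'+n,cv2.cvtColor(im,cv2.COLOR_RGB2BGR))
def rays(g,px):
    u=cv2.undistortPoints(np.array(px,float).reshape(-1,1,2),g['K'],np.array(g['dist_coeffs'],float)).reshape(-1,2)
    d=np.c_[u[:,0],-u[:,1],-np.ones(len(u))]
    return g['T'][:3,3], d@g['T'][:3,:3].T
def onplane(g,px,z):
    o,d=rays(g,px); return o+d*((z-o[2])/d[:,2])[:,None]
def cloud(g):
    h,w=g['range_z'].shape; v,u=np.mgrid[:h,:w]
    o,d=rays(g,np.c_[u.ravel(),v.ravel()])
    P=o+d*g['range_z'].reshape(-1,1); P[g['range_z'].ravel()==0]=np.nan
    return P.reshape(h,w,3)
E
python3 - <<'E'
from h import *
import pickle
s=telemetry.state(); print(s)
G={n:get_image(n) for n in('scene','top','wrist')}
pickle.dump(G,open('g0.pkl','wb'))
for n in G: save(G[n]['frame'],n+'0.png'); print(n,G[n]['T'].round(3).tolist(),G[n]['K'][0,0],G[n]['dist_coeffs'], (G[n]['range_z']>0).mean())
E
```

```text
{'time': 0.0, 'q': array([-1.44347838,  0.42670478,  0.07389724,  1.60659623, -0.03410675,
        1.11081477, -0.06710956]), 'qvel': array([ 1.84371145e-04,  4.22440211e-04, -8.98408370e-04,  4.34006702e-04,
       -9.33136987e-05,  1.44166273e-03, -1.82440165e-03]), 'effort': array([-8.07807282e-06, -9.49864912e+01,  3.76043960e+00, -4.63508821e+01,
        1.89836504e-02,  1.05195522e-02, -6.52109270e-05]), 'tcp_pos': array([0.18441808, 0.64889856, 0.2306349 ]), 'eef_rot': array([-4.33561769e-01, -3.11145984e+00,  1.97978190e-03]), 'ft_force': array([-0.28775948,  0.17496163,  0.49251416]), 'torque': array([0.00669753, 0.0121429 , 0.03576216]), 'grip_force': 0.0, 'finger_gap': 0.08544480267405478}
scene [[0.715, 0.493, -0.495, -0.1], [-0.699, 0.486, -0.525, -0.671], [-0.018, 0.722, 0.692, 0.968], [0.0, 0.0, 0.0, 1.0]] 550.1424381386095 [0.03429651 0.         0.         0.         0.        ] 0.985703125
top [[0.014, 0.983, -0.185, 0.317], [-1.0, 0.008, -0.029, 0.022], [-0.027, 0.185, 0.982, 1.2], [0.0, 0.0, 0.0, 1.0]] 496.1302733508502 [0.03993886 0.         0.         0.         0.        ] 0.9959830729166667
wrist [[0.273, -0.911, -0.31, 0.105], [0.962, 0.258, 0.091, 0.671], [-0.003, -0.323, 0.946, 0.372], [0.0, 0.0, 0.0, 1.0]] 371.85394584934335 [-0.02175771  0.          0.          0.          0.        ] 0.996064453125
```

View pics/top0.png

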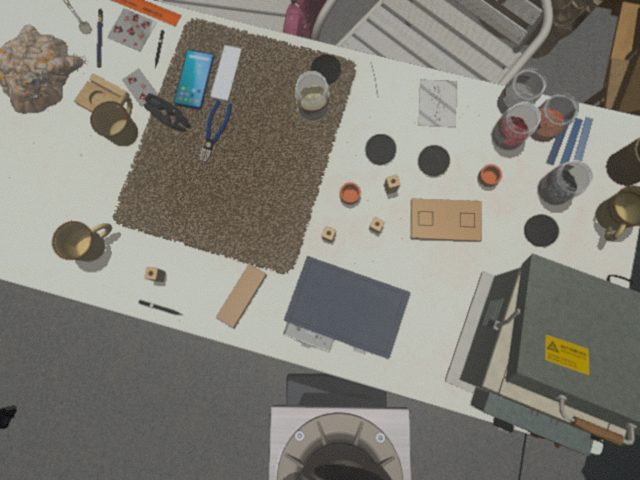

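View pics/scene0.png

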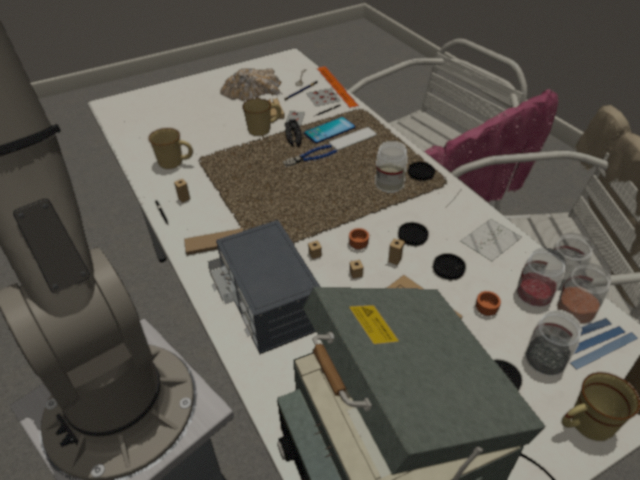

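The top view shows two dish candidates: orange dishes at (350,193) and (490,176). Image left is robot left (+y), so (350,193) fits. Props are at (393,183), (329,234), (377,225) and (152,273). The upper batt is at (242,296), the base batt at (446,220), and there is a tall grey box at (345,307). Next I measure heights in both views and confirm with a crop.

```bash
python3 - <<'E'
from h import *
import pickle
G=pickle.load(open('g0.pkl','rb'))
g=G['top']; C=cloud(g); S=cloud(G['scene'])
hsv=cv2.cvtColor(g['frame'],cv2.COLOR_RGB2HSV)
def blob(cx,cy,r,smin=60):
    m=((hsv[...,1]>smin)&(hsv[...,0]<22)).astype(np.uint8); 
    k=np.zeros_like(m);k[cy-r:cy+r,cx-r:cx+r]=1
    n,l,st,ce=cv2.connectedComponentsWithStats(m*k)
    i=1+np.argmax(st[1:,4]); return l==i
Sf=S.reshape(-1,3)
for n,cx,cy,r in [('p1',393,183,12),('p2',329,234,12),('p3',377,225,12),('p4',152,273,12),('base',446,220,45),('upper',242,296,45),('dL',350,193,16),('dR',490,176,16)]:
    m=blob(cx,cy,r); P=C[m]; zt=np.nanpercentile(P[:,2],90)
    # top-face points
    t=m&(abs(C[...,2]-zt)<.006); q=C[t]
    c=cv2.findContours(t.astype(np.uint8),0,2)[0]; c=max(c,key=cv2.contourArea).reshape(-1,2)
    w=onplane(g,c,zt); rc=cv2.minAreaRect((w[:,:2]*1000).astype(np.float32))
    ctr=np.array(rc[0])/1000
    near=Sf[(np.hypot(*(Sf[:,:2]-ctr).T)<(.012 if n[0]=='p' else .025))]
    print(n,'zt',round(zt,4),'scene z',np.nanpercentile(near[:,2],[50,95]).round(4) if len(near) else None,'rect',np.round(rc[0],1),np.round(rc[1],1),round(rc[2],1),m.sum(),t.sum())
# table and obstacles heights
for n,(u,v) in {'table':(350,160),'mat':(250,150),'box':(345,300),'kiln':(580,320),'kilnL':(470,330),'glass':(312,90),'disc':(380,150)}.items(): print(n,C[v,u].round(3))
t=g['frame']
a=cv2.resize(t[150:260,310:510],None,fx=4,fy=4,interpolation=2); save(a[:, :800],'crop.png')
E
```

```text
p1 zt 0.0627 scene z [0.0551 0.0618] rect [ 671.8 -123.6] [26.7 27.7] 14.8 123 106
p2 zt 0.0372 scene z [0.0326 0.0365] rect [550.2  27.3] [25.8 27.2] 69.0 119 97
p3 zt 0.0373 scene z [0.0333 0.0367] rect [573.4 -87.6] [25.6 27.3] 63.0 117 98
p4 zt 0.0617 scene z [0.0457 0.0614] rect [447.4 436.8] [27.5 26. ] 83.2 128 117
base zt 0.0166 scene z None rect [ 590.9 -256.7] [167.9  99.2] 88.0 2796 2494
upper zt 0.0185 scene z [0.0148 0.0187] rect [401.6 233.9] [ 47.9 146.9] 60.4 1255 1082
dL zt 0.0346 scene z [0.019  0.0351] rect [653.1 -24.3] [50.3 48.5] 0.3 365 143
dR zt 0.0349 scene z [0.0168 0.035 ] rect [ 698.1 -362.5] [50.4 47.8] 90.0 390 157
table [ 0.746 -0.026  0.001]
mat [0.769 0.228 0.009]
box [ 0.386 -0.01   0.131]
kiln [ 0.346 -0.414  0.301]
kilnL [ 0.328 -0.304  0.013]
glass [0.908 0.071 0.056]
disc [ 0.773 -0.101  0.001]
```

View pics/crop.png

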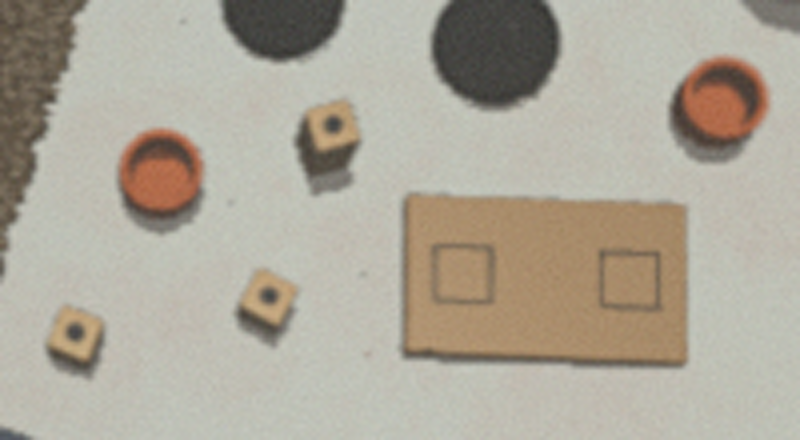

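The crop confirms two identical orange dishes, at full-image (350,193) and (490,176); the left one is the target. The tall props are (393,183) and (152,273), whose measured tops are about 61 mm, while the other two are about 37 mm. In the crop, the pencilled squares are at (463,273) and (630,280).

```bash
python3 - <<'E'
from h import *
import pickle
G=pickle.load(open('g0.pkl','rb'))
g=G['top']; C=cloud(g)
s=onplane(g,[[310+463/4,150+273/4],[310+630/4,150+280/4]],.0145)
d=s[0]-s[1]; print('squares',s.round(4),s.mean(0).round(4),np.degrees(np.arctan2(d[1],d[0])))
print('base edges', onplane(g,[[412,199],[481,201],[480,241],[412,239]],.0145).round(4).tolist())
P=C.reshape(-1,3)
P=P[(P[:,2]>.05)&(np.hypot(P[:,0]-.402,P[:,1]-.234)<.25)]
d=np.hypot(P[:,0]-.402,P[:,1]-.234); i=np.argsort(d)[:400:40]; print(P[i].round(3).tolist())
E
python3 -m creep '[{"rotation":[0,0,0.91],"delta_pos":[0.956,-0.771,0],"grip":1},{"rotation":[0,0,0.91],"delta_pos":[0.956,-0.771,0],"grip":1},{"rotation":[0,0,0],"delta_pos":[0.956,-0.771,0],"grip":1},{"rotation":[0,0,0],"delta_pos":[0.956,-0.771,0],"grip":1},{"rotation":[0,0,0],"delta_pos":[0.956,-0.771,0],"grip":1},{"rotation":[0,0,0],"delta_pos":[0.956,-0.771,0],"grip":1},{"rotation":[0,0,0],"delta_pos":[0.956,-0.771,0],"grip":1},{"rotation":[0,0,0],"delta_pos":[0.956,-0.771,0],"grip":1},{"rotation":[0,0,0],"delta_pos":[0.956,-0.771,0],"grip":1},{"rotation":[0,0,0],"delta_pos":[0.956,-0.771,0],"grip":1},{"rotation":[0,0,0],"delta_pos":[0.956,-0.771,0],"grip":1},{"rotation":[0,0,0],"delta_pos":[0,0,0],"grip":1}]'
cat >> h.py <<'E'
R0=None
def tcp():
    from scipy.spatial.transform import Rotation as Ro
    s=telemetry.state(); R=Ro.from_rotvec(s['eef_rot']).as_matrix()
    print('t',round(s['time'],2),'tcp',s['tcp_pos'].round(4),'close',round(np.degrees(np.arctan2(R[1,1],R[0,1])),1),'z',R[:,2].round(3),'F',s['ft_force'].round(1),'gap',round(s['finger_gap'],4),'q',s['q'].round(2)); return s
def find(n,xy,half,lo,hi,name=None,sat=60,zplane=None,hmax=22):
    """top-face rectangle of the orange/tan thing near xy whose cloud z is in lo..hi"""
    g=get_image(n); C=cloud(g); hsv=cv2.cvtColor(g['frame'],cv2.COLOR_RGB2HSV)
    m=(hsv[...,0]<hmax)&(hsv[...,1]>sat)&(abs(C[...,0]-xy[0])<half)&(abs(C[...,1]-xy[1])<half)&(C[...,2]>lo)&(C[...,2]<hi)
    c=max(cv2.findContours(m.astype(np.uint8),0,2)[0],key=cv2.contourArea).reshape(-1,2)
    z=np.nanmedian(C[m][:,2]); w=onplane(g,c,z if zplane is None else zplane)
    r=cv2.minAreaRect((w[:,:2]*1000).astype(np.float32))
    print(n,'z',z.round(4),'c',np.round(r[0],1),'size',np.round(r[1],1),'ang',round(r[2],1),'px',c.mean(0).round())
    if name: save(g['frame'],name)
    return g,C
E
python3 - <<'E'
from h import *
tcp(); find('wrist',(.447,.437),.04,.055,.07,'w1.png')
E
```

```text
squares [[ 0.5935 -0.2091  0.0145]
 [ 0.5898 -0.309   0.0145]] [ 0.5917 -0.259   0.0145] 87.88227044856035
base edges [[0.6417, -0.1769, 0.0145], [0.6375, -0.3432, 0.0145], [0.5384, -0.3363, 0.0145], [0.5419, -0.1748, 0.0145]]
[[0.357, 0.118, 0.133], [0.342, 0.12, 0.128], [0.372, 0.106, 0.129], [0.328, 0.122, 0.071], [0.383, 0.099, 0.129], [0.315, 0.127, 0.067], [0.312, 0.126, 0.071], [0.418, 0.093, 0.136], [0.355, 0.098, 0.134], [0.393, 0.089, 0.129]]
time: 1.15
tcp_pos: [0.4526, 0.432, 0.2313]
eef_rot: [0.197, 3.133, -0.003]
ft_force: [-0.0, -0.8, -0.3]
finger_gap: 0.0852
grip_force: 0.0
t 1.15 tcp [0.4526 0.432  0.2313] close 82.8 z [ 0.002 -0.002 -1.   ] F [-0.  -0.8 -0.3] gap 0.0852 q [-0.99  0.35  0.16  1.73 -0.06  1.07  0.63]
wrist z 0.0588 c [449.7 439.6] size [27.2 27.6] ang 82.9 px [325. 209.]
```

View pics/w1.png

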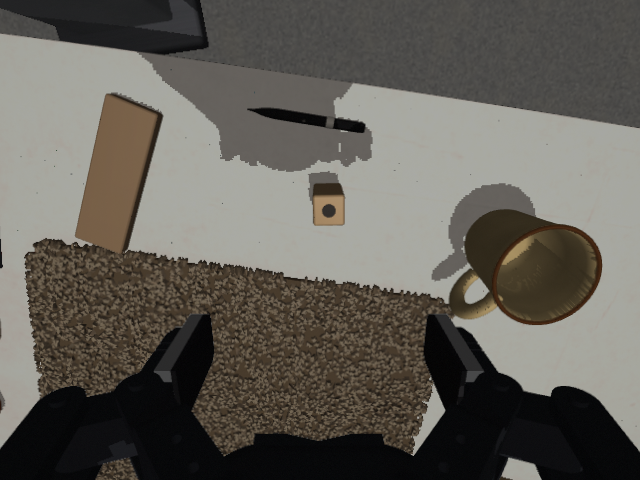

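The wrist view shows the tall prop at (328,208) with the bore mark on top, clear of the mug handle at (450,280). The upper batt is at left (118,172). I descend and re-measure closer.

```bash
python3 -m creep '[{"rotation":[0,0,0],"delta_pos":[0,0.3,-1],"grip":1},{"rotation":[0,0,0],"delta_pos":[0,0,-1],"grip":1},{"rotation":[0,0,0],"delta_pos":[0,0,-1],"grip":1},{"rotation":[0,0,0],"delta_pos":[0,0,-1],"grip":1},{"rotation":[0,0,0],"delta_pos":[0,0,0],"grip":1},{"rotation":[0,0,0],"delta_pos":[0,0,0],"grip":1},{"rotation":[0,0,0],"delta_pos":[0,0,0],"grip":1},{"rotation":[0,0,0],"delta_pos":[0,0,0],"grip":1}]' 
python3 - <<'E'
from h import *
tcp(); find('wrist',(.449,.439),.04,.052,.07);find('top',(.449,.439),.04,.052,.07)
E
```

```text
time: 1.87
tcp_pos: [0.4478, 0.4457, 0.1331]
eef_rot: [0.185, 3.135, 0.003]
ft_force: [0.2, 0.6, 0.1]
finger_gap: 0.0853
grip_force: 0.0
t 1.87 tcp [0.4478 0.4457 0.1331] close 83.3 z [ 0.001  0.002 -1.   ] F [0.2 0.6 0.1] gap 0.0853 q [-0.99  0.46  0.14  1.8  -0.08  0.89  0.64]
wrist z 0.0588 c [448.4 439.5] size [26.7 29.4] ang 83.9 px [307. 251.]
top z 0.0587 c [438.1 438.9] size [27.6  6.1] ang 76.7 px [150. 277.]
```

```bash
python3 -m creep '[{"rotation":[0,0,0],"delta_pos":[0,-0.25,-0.9],"grip":1},{"rotation":[0,0,0],"delta_pos":[0,0,-0.9],"grip":1},{"rotation":[0,0,0],"delta_pos":[0,0,-0.9],"grip":1},{"rotation":[0,0,0],"delta_pos":[0,0,-0.9],"grip":1},{"rotation":[0,0,0],"delta_pos":[0,0,-0.84],"grip":1},{"rotation":[0,0,0],"delta_pos":[0,0,0],"grip":1},{"rotation":[0,0,0],"delta_pos":[0,0,0],"grip":1},{"rotation":[0,0,0],"delta_pos":[0,0,0],"grip":-1},{"rotation":[0,0,0],"delta_pos":[0,0,0],"grip":-1},{"rotation":[0,0,0],"delta_pos":[0,0,0],"grip":-1},{"rotation":[0,0,0],"delta_pos":[0,0,0],"grip":-1},{"rotation":[0,0,0],"delta_pos":[0,0,0],"grip":-1}]' 50 
python3 -m creep '[{"rotation":[0,0,0],"delta_pos":[0,0,0],"grip":-1},{"rotation":[0,0,0],"delta_pos":[0,0,0],"grip":-1},{"rotation":[0,0,0],"delta_pos":[0,0,0],"grip":-1},{"rotation":[0,0,0],"delta_pos":[0,0,0],"grip":-1}]'
python3 - <<'E'
from h import *
tcp()
E
```

```text
time: 2.97
tcp_pos: [0.4477, 0.4389, 0.0212]
eef_rot: [0.185, 3.135, 0.002]
ft_force: [-2.7, -4.5, 12.8]
finger_gap: 0.0274
grip_force: 48.4
time: 3.3
tcp_pos: [0.4477, 0.4389, 0.0212]
eef_rot: [0.185, 3.136, 0.001]
ft_force: [-0.7, -0.5, 7.4]
finger_gap: 0.0276
grip_force: 49.0
t 3.3 tcp [0.4477 0.4389 0.0212] close 83.2 z [ 0.001  0.001 -1.   ] F [-0.7 -0.5  7.4] gap 0.0276 q [-0.96  0.6   0.11  1.87 -0.1   0.68  0.66]
```

```bash
python3 -m creep '[{"rotation":[0,0,0],"delta_pos":[0,0,0.5],"grip":-1},{"rotation":[0,0,0],"delta_pos":[0,0,1],"grip":-1},{"rotation":[0,0,0],"delta_pos":[0,0,1],"grip":-1},{"rotation":[0,0,0],"delta_pos":[0,0,1],"grip":-1},{"rotation":[0,0,0],"delta_pos":[0,0,1],"grip":-1},{"rotation":[0,0,0],"delta_pos":[0,0,1],"grip":-1},{"rotation":[0,0,0],"delta_pos":[0,0,1],"grip":-1},{"rotation":[0,0,0],"delta_pos":[0.2,-1,0],"grip":-1},{"rotation":[0,0,0],"delta_pos":[0.2,-1,0],"grip":-1},{"rotation":[0,0,0],"delta_pos":[0.2,-1,0],"grip":-1},{"rotation":[0,0,0],"delta_pos":[0.2,-1,0],"grip":-1},{"rotation":[0,0,0],"delta_pos":[0.2,-1,0],"grip":-1}]'
python3 -m creep '[{"rotation":[0,0,0.25],"delta_pos":[0.2,-1,0],"grip":-1},{"rotation":[0,0,0.25],"delta_pos":[0.2,-1,0],"grip":-1},{"rotation":[0,0,0.25],"delta_pos":[0.2,-1,0],"grip":-1},{"rotation":[0,0,0.2],"delta_pos":[0.2,-1,0],"grip":-1},{"rotation":[0,0,0],"delta_pos":[0.2,-1,0],"grip":-1},{"rotation":[0,0,0],"delta_pos":[0.2,-1,0],"grip":-1},{"rotation":[0,0,0],"delta_pos":[0.2,-1,0],"grip":-1},{"rotation":[0,0,0],"delta_pos":[0.2,-1,0],"grip":-1},{"rotation":[0,0,0],"delta_pos":[0.2,-1,0],"grip":-1},{"rotation":[0,0,0],"delta_pos":[0.2,-1,0],"grip":-1},{"rotation":[0,0,0],"delta_pos":[0.2,-1,0],"grip":-1},{"rotation":[0,0,0],"delta_pos":[0.2,-1,0],"grip":-1}]'
python3 -m creep '[{"rotation":[0,0,0],"delta_pos":[0.3,-1,0],"grip":-1},{"rotation":[0,0,0],"delta_pos":[0.3,-1,0],"grip":-1},{"rotation":[0,0,0],"delta_pos":[0.3,-1,0],"grip":-1},{"rotation":[0,0,0],"delta_pos":[0.3,-1,0],"grip":-1},{"rotation":[0,0,0],"delta_pos":[0.3,-1,0],"grip":-1},{"rotation":[0,0,0],"delta_pos":[0.3,-1,0],"grip":-1},{"rotation":[0,0,0],"delta_pos":[0.3,-0.9,0],"grip":-1},{"rotation":[0,0,0],"delta_pos":[0.3,-0.9,0],"grip":-1},{"rotation":[0,0,0],"delta_pos":[0,0,0],"grip":-1},{"rotation":[0,0,0],"delta_pos":[0,0,0],"grip":-1},{"rotation":[0,0,0],"delta_pos":[0,0,0],"grip":-1}]'
python3 - <<'E'
from h import *
tcp(); g=get_image('wrist'); save(g['frame'],'w2.png')
E
```

```text
time: 4.3
tcp_pos: [0.4724, 0.3122, 0.1838]
eef_rot: [0.185, 3.136, 0.001]
ft_force: [-0.1, 1.3, -0.3]
finger_gap: 0.0274
grip_force: 49.5
time: 5.3
tcp_pos: [0.5323, 0.0122, 0.1838]
eef_rot: [0.055, 3.141, 0.001]
ft_force: [0.3, 0.2, -0.8]
finger_gap: 0.0275
grip_force: 49.5
time: 6.22
tcp_pos: [0.5922, -0.181, 0.1832]
eef_rot: [-0.055, -3.141, -0.001]
ft_force: [-0.4, 0.5, -0.8]
finger_gap: 0.0275
grip_force: 49.5
t 6.22 tcp [ 0.5922 -0.181   0.1832] close 88.0 z [-0.     0.001 -1.   ] F [-0.4  0.5 -0.8] gap 0.0275 q [-0.1   0.4   0.39  1.8  -0.18  0.97  1.89]
```

View pics/w2.png

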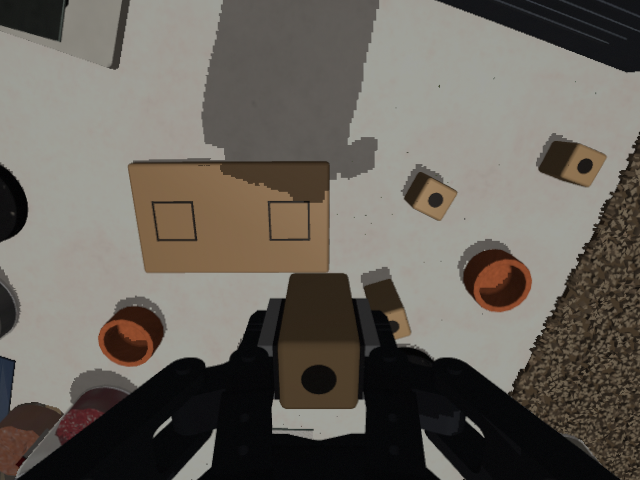

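The held prop hangs straight at (318,340). The squares are at about (174,221) and (289,220). I locate their outlines precisely.

```bash
cat >> h.py <<'E'
def squares(g,box):
    x0,y0,x1,y1=box; gr=cv2.cvtColor(g['frame'],cv2.COLOR_RGB2GRAY)[y0:y1,x0:x1]
    bh=cv2.morphologyEx(gr,cv2.MORPH_BLACKHAT,np.ones((7,7)))
    m=(bh>25).astype(np.uint8); out=[]
    for c in cv2.findContours(m,0,2)[0]:
        r=cv2.minAreaRect(c)
        if min(r[1])>.5*max(r[1])>10:
            p=c.reshape(-1,2)+[x0,y0]; out.append((np.array(r[0])+[x0,y0],onplane(g,p,.014)))
    for c,w in out:
        r=cv2.minAreaRect((w[:,:2]*1000).astype(np.float32)); print('sq px',c.round(1),'world',np.round(r[0],1),np.round(r[1],1),round(r[2],1))
E
python3 - <<'E'
from h import *
g=get_image('wrist'); squares(g,(135,170,325,265))
C=cloud(g); print('base z',np.nanmedian(C[250:262,160:300,2]),'table z',np.nanmedian(C[285:300,180:230,2]))
hsv=cv2.cvtColor(g['frame'],cv2.COLOR_RGB2HSV); m=((hsv[...,0]<22)&(hsv[...,1]>60)&(C[...,2]>.008)&(C[...,2]<.02)).astype(np.uint8)
c=max(cv2.findContours(m,0,2)[0],key=cv2.contourArea).reshape(-1,2)
r=cv2.minAreaRect((onplane(g,c,.014)[:,:2]*1000).astype(np.float32)); print('base',np.round(r[0],1),np.round(r[1],1),r[2])
t=get_image('top'); squares(t,(405,195,490,245))
E
```

```text
sq px [288.  220.5] world [ 596.  -208.2] [36.1 35.1] 88.0
sq px [173.5 220.5] world [ 592.5 -307.9] [36.2 35.2] 88.0
base z 0.013164435739989183 table z -0.0006445278488045048
base [ 593.1 -257.5] [167.6  99. ] 88.10774230957031
```

```bash
python3 -m creep '[{"rotation":[0,0,0],"delta_pos":[0.1,-0.6,0],"grip":-1},{"rotation":[0,0,0],"delta_pos":[0,-0.5,0],"grip":-1},{"rotation":[0,0,0],"delta_pos":[0,0,-1],"grip":-1},{"rotation":[0,0,0],"delta_pos":[0,0,-1],"grip":-1},{"rotation":[0,0,0],"delta_pos":[0,0,-1],"grip":-1},{"rotation":[0,0,0],"delta_pos":[0,0,-1],"grip":-1},{"rotation":[0,0,0],"delta_pos":[0,0,-1],"grip":-1},{"rotation":[0,0,0],"delta_pos":[0,0,-0.5],"grip":-1},{"rotation":[0,0,0],"delta_pos":[0,0,-0.25],"grip":-1},{"rotation":[0,0,0],"delta_pos":[0,0,0],"grip":-1},{"rotation":[0,0,0],"delta_pos":[0,0,0],"grip":-1}]'
python3 -c "
from h import *
tcp(); g=get_image('wrist'); save(g['frame'],'w3.png')"
```

```text
time: 7.28
tcp_pos: [0.5953, -0.2094, 0.04]
eef_rot: [0.055, 3.14, -0.001]
ft_force: [0.2, 0.0, -0.5]
finger_gap: 0.0275
grip_force: 49.5
t 7.28 tcp [ 0.5953 -0.2094  0.04  ] close 88.0 z [ 0.001 -0.    -1.   ] F [ 0.2  0.  -0.5] gap 0.0275 q [-0.01  0.6   0.32  1.86 -0.27  0.73  2.01]
```

View pics/w3.png

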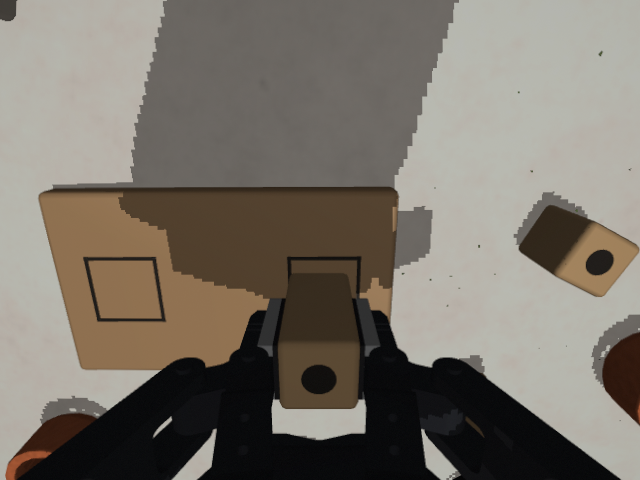

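The square's far edge spans x 288 to 360 at row 258, and the prop's lower edge spans about 286 to 350 at row 273. The prop looks slightly left of centre, so I quantify that.

```bash
python3 -c "
from h import *
g=get_image('wrist')
print(onplane(g,[[288,258],[360,258],[86,258],[156,258],[163,321],[96,321]],.014).round(4)); print(onplane(g,[[286,274],[350,274]],.0188).round(4)); print(onplane(g,[[279,407],[358,407],[318,379]],.0788).round(4))
gr=cv2.cvtColor(g['frame'],cv2.COLOR_RGB2GRAY); print(gr[274:292:6,270:364:2])"
```

```text
[[ 0.5785 -0.2248  0.014 ]
 [ 0.5797 -0.1899  0.014 ]
 [ 0.5751 -0.3237  0.014 ]
 [ 0.5763 -0.2891  0.014 ]
 [ 0.6112 -0.2917  0.014 ]
 [ 0.6102 -0.327   0.014 ]]
[[ 0.5847 -0.2257  0.0188]
 [ 0.5858 -0.1952  0.0188]]
[[ 0.6086 -0.2247  0.0788]
 [ 0.6095 -0.1973  0.0788]
 [ 0.5971 -0.2107  0.0788]]
[[67 67 67 67 67 67 67 67 67 18 20 43 45 45 45 44 45 45 45 46 45 46 45 45
  45 45 46 45 45 46 46 46 45 46 46 45 46 45 53 68 68 68 67 58 16 43 67]
 [67 67 67 67 67 67 67 66 67 30 43 45 45 45 45 45 45 45 45 45 44 45 45 45
  46 45 46 46 46 45 45 46 46 46 46 45 46 46 44 49 68 67 68 49 16 51 68]
 [66 66 66 66 66 66 67 68 67 42 44 45 45 46 45 46 45 46 46 46 45 46 45 46
  46 46 46 46 46 46 46 46 46 46 46 45 46 45 45 44 61 68 68 38 17 59 68]]
```

```bash
python3 -m creep '[{"rotation":[0,0,0],"delta_pos":[0,0.1,0],"grip":-1},{"rotation":[0,0,0],"delta_pos":[0,0,-0.1],"grip":-1},{"rotation":[0,0,0],"delta_pos":[0,0,-0.08],"grip":-1},{"rotation":[0,0,0],"delta_pos":[0,0,0],"grip":-1},{"rotation":[0,0,0],"delta_pos":[0,0,0],"grip":-1}]'
python3 -c "
from h import *
tcp()"
```

```text
time: 7.8
tcp_pos: [0.5954, -0.2063, 0.0352]
eef_rot: [0.055, 3.14, 0.0]
ft_force: [-1.2, 2.8, 8.0]
finger_gap: 0.0273
grip_force: 50.4
t 7.8 tcp [ 0.5954 -0.2063  0.0352] close 88.0 z [ 0.001  0.    -1.   ] F [-1.2  2.8  8. ] gap 0.0273 q [-0.01  0.6   0.32  1.86 -0.28  0.72  2.  ]
```

```bash
python3 -m creep '[{"rotation":[0,0,0],"delta_pos":[0,0,0],"grip":0.3},{"rotation":[0,0,0],"delta_pos":[0,0,0],"grip":0.3},{"rotation":[0,0,0],"delta_pos":[0,0,0],"grip":0.3},{"rotation":[0,0,0],"delta_pos":[0,0,0],"grip":0.3},{"rotation":[0,0,0],"delta_pos":[0,0,0.5],"grip":0.3},{"rotation":[0,0,0],"delta_pos":[0,0,1],"grip":0.3},{"rotation":[0,0,0],"delta_pos":[0,0,1],"grip":0.3},{"rotation":[0,0,0],"delta_pos":[0,0,1],"grip":0.3},{"rotation":[0,0,0],"delta_pos":[0,0,1],"grip":0.3},{"rotation":[0,0,0],"delta_pos":[0,0,1],"grip":1},{"rotation":[0,0,0],"delta_pos":[0,0,0],"grip":1},{"rotation":[0,0,0],"delta_pos":[0,0,0],"grip":1}]'
python3 -m creep '[{"rotation":[0,0,0.84],"delta_pos":[0.8,0.8,0],"grip":1},{"rotation":[0,0,0.84],"delta_pos":[0.8,0.8,0],"grip":1},{"rotation":[0,0,0.84],"delta_pos":[0.8,0.8,0],"grip":1},{"rotation":[0,0,0.84],"delta_pos":[0.8,0.8,0],"grip":1},{"rotation":[0,0,0],"delta_pos":[0,0,-0.5],"grip":1},{"rotation":[0,0,0],"delta_pos":[0,0,0],"grip":1},{"rotation":[0,0,0],"delta_pos":[0,0,0],"grip":1}]'
python3 - <<'E'
from h import *
tcp(); g,C=find('wrist',(.673,-.124),.035,.05,.07,'w4.png'); find('top',(.595,-.208),.03,.06,.09)
E
```

```text
time: 8.8
tcp_pos: [0.5956, -0.2068, 0.1743]
eef_rot: [0.055, 3.138, -0.001]
ft_force: [-0.0, 0.2, -0.5]
finger_gap: 0.0851
grip_force: 0.0
time: 9.38
tcp_pos: [0.6737, -0.1269, 0.1584]
eef_rot: [0.402, -3.113, -0.0]
ft_force: [0.0, 1.0, 0.1]
finger_gap: 0.0858
grip_force: 0.0
t 9.38 tcp [ 0.6737 -0.1269  0.1584] close 104.7 z [-0.003 -0.    -1.   ] F [0.  1.  0.1] gap 0.0858 q [-0.12  0.52  0.3   1.66 -0.17  0.99  2.06]
wrist z 0.0587 c [ 674.4 -125.9] size [29.5 27.2] ang 17.6 px [324. 241.]Traceback (most recent call last):
  File "<stdin>", line 2, in <module>
  File "h.py", line 24, in find
    c=max(cv2.findContours(m.astype(np.uint8),0,2)[0],key=cv2.contourArea).reshape(-1,2)
      ~~~^^^^^^^^^^^^^^^^^^^^^^^^^^^^^^^^^^^^^^^^^^^^^^^^^^^^^^^^^^^^^^^^^
ValueError: max() iterable argument is empty
```

View pics/w4.png

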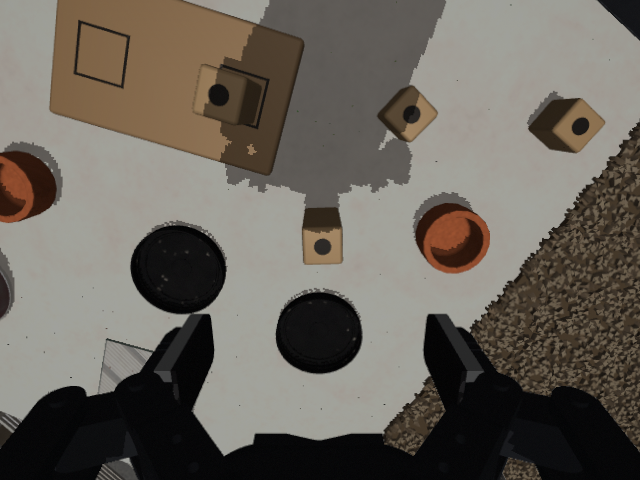

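The placed prop stands in the left square, seen at (218,95). The next tall prop is at (323,240), squared to the gripper and clear of the dish.

```bash
python3 -m creep '[{"rotation":[0,0,0],"delta_pos":[0,0.07,-1],"grip":1},{"rotation":[0,0,0],"delta_pos":[0,0,-1],"grip":1},{"rotation":[0,0,0],"delta_pos":[0,0,-1],"grip":1},{"rotation":[0,0,0],"delta_pos":[0,0,-1],"grip":1},{"rotation":[0,0,0],"delta_pos":[0,0,-1],"grip":1},{"rotation":[0,0,0],"delta_pos":[0,0,-0.5],"grip":1},{"rotation":[0,0,0],"delta_pos":[0,0,0],"grip":1},{"rotation":[0,0,0],"delta_pos":[0,0,0],"grip":1},{"rotation":[0,0,0],"delta_pos":[0,0,0],"grip":-1},{"rotation":[0,0,0],"delta_pos":[0,0,0],"grip":-1},{"rotation":[0,0,0],"delta_pos":[0,0,0],"grip":-1},{"rotation":[0,0,0],"delta_pos":[0,0,0],"grip":-1}]' 50
python3 -m creep '[{"rotation":[0,0,0],"delta_pos":[0,0,0],"grip":-1},{"rotation":[0,0,0],"delta_pos":[0,0,0],"grip":-1},{"rotation":[0,0,0],"delta_pos":[0,0,0],"grip":-1},{"rotation":[0,0,0],"delta_pos":[0,0,0.5],"grip":-1},{"rotation":[0,0,0],"delta_pos":[0,0,1],"grip":-1},{"rotation":[0,0,0],"delta_pos":[0,0,1],"grip":-1},{"rotation":[0,0,0],"delta_pos":[0,0,1],"grip":-1},{"rotation":[0,0,0],"delta_pos":[0,0,1],"grip":-1},{"rotation":[0,0,0],"delta_pos":[0,0,1],"grip":-1},{"rotation":[0,0,0],"delta_pos":[0,0,1],"grip":-1},{"rotation":[0,0,0],"delta_pos":[0,0,0],"grip":-1},{"rotation":[0,0,0],"delta_pos":[0,0,0],"grip":-1}]'
python3 -c "
from h import *
tcp()"
```

```text
time: 10.48
tcp_pos: [0.6754, -0.1248, 0.0231]
eef_rot: [-0.404, 3.114, -0.0]
ft_force: [-0.0, 0.2, 0.7]
finger_gap: 0.0384
grip_force: 0.0
time: 11.48
tcp_pos: [0.6755, -0.1249, 0.1869]
eef_rot: [-0.404, 3.112, -0.001]
ft_force: [0.5, 0.2, -1.4]
finger_gap: 0.0273
grip_force: 49.3
t 11.48 tcp [ 0.6755 -0.1249  0.1869] close 104.8 z [ 0.003 -0.    -1.   ] F [ 0.5  0.2 -1.4] gap 0.0273 q [-0.13  0.5   0.3   1.63 -0.17  1.04  2.06]
```

```bash
python3 -m creep '[{"rotation":[0,0,-0.84],"delta_pos":[-0.41,-0.91,0],"grip":-1},{"rotation":[0,0,-0.84],"delta_pos":[-0.41,-0.91,0],"grip":-1},{"rotation":[0,0,-0.84],"delta_pos":[-0.41,-0.91,0],"grip":-1},{"rotation":[0,0,-0.84],"delta_pos":[-0.41,-0.91,0],"grip":-1},{"rotation":[0,0,0],"delta_pos":[-0.41,-0.91,0],"grip":-1},{"rotation":[0,0,0],"delta_pos":[-0.41,-0.91,0],"grip":-1},{"rotation":[0,0,0],"delta_pos":[-0.41,-0.91,0],"grip":-1},{"rotation":[0,0,0],"delta_pos":[-0.41,-0.91,0],"grip":-1},{"rotation":[0,0,0],"delta_pos":[0,0,0],"grip":-1},{"rotation":[0,0,0],"delta_pos":[0,0,-1],"grip":-1},{"rotation":[0,0,0],"delta_pos":[0,0,-1],"grip":-1},{"rotation":[0,0,0],"delta_pos":[0,0,-1],"grip":-1}]'
python3 -m creep '[{"rotation":[0,0,0],"delta_pos":[0,0,-1],"grip":-1},{"rotation":[0,0,0],"delta_pos":[0,0,-1],"grip":-1},{"rotation":[0,0,0],"delta_pos":[0,0,-0.6],"grip":-1},{"rotation":[0,0,0],"delta_pos":[0,0,0],"grip":-1},{"rotation":[0,0,0],"delta_pos":[0,0,0],"grip":-1}]'
python3 -c "
from h import *
tcp(); g=get_image('wrist'); save(g['frame'],'w5.png')"
```

```text
time: 12.48
tcp_pos: [0.5924, -0.3065, 0.1082]
eef_rot: [-0.056, -3.141, -0.0]
ft_force: [0.7, -0.7, -0.9]
finger_gap: 0.0275
grip_force: 49.4
time: 12.9
tcp_pos: [0.5924, -0.3067, 0.0441]
eef_rot: [-0.055, -3.139, -0.001]
ft_force: [0.4, 0.5, 0.1]
finger_gap: 0.0277
grip_force: 49.4
t 12.9 tcp [ 0.5924 -0.3067  0.0441] close 88.0 z [-0.002  0.    -1.   ] F [0.4 0.5 0.1] gap 0.0277 q [ 0.13  0.64  0.34  1.77 -0.29  0.78  2.16]
```

View pics/w5.png

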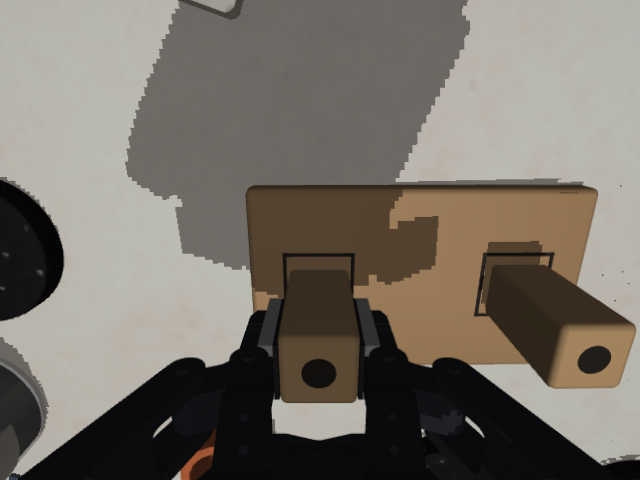

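The held prop's base spans x 287 to 351, centred on the right square (284 to 354). The left prop sits inside its square at right (520,290). I lower and release.

```bash
python3 -m creep '[{"rotation":[0,0,0],"delta_pos":[0,0,-0.15],"grip":-1},{"rotation":[0,0,0],"delta_pos":[0,0,-0.12],"grip":-1},{"rotation":[0,0,0],"delta_pos":[0,0,0],"grip":-1},{"rotation":[0,0,0],"delta_pos":[0,0,0],"grip":-1}]'
```

```text
time: 13.28
tcp_pos: [0.593, -0.3068, 0.0382]
eef_rot: [0.055, 3.141, -0.0]
ft_force: [0.1, 0.1, -1.0]
finger_gap: 0.0272
grip_force: 49.4
```

```bash
python3 -m creep '[{"rotation":[0,0,0],"delta_pos":[0,0,-0.06],"grip":-1},{"rotation":[0,0,0],"delta_pos":[0,0,0],"grip":-1},{"rotation":[0,0,0],"delta_pos":[0,0,0],"grip":-1}]'
```

```text
time: 13.53
tcp_pos: [0.5932, -0.3069, 0.0368]
eef_rot: [0.055, 3.14, -0.0]
ft_force: [-1.0, 0.4, 5.7]
finger_gap: 0.0275
grip_force: 50.0
```

```bash
python3 -m creep '[{"rotation":[0,0,0],"delta_pos":[0,0,0],"grip":0.3},{"rotation":[0,0,0],"delta_pos":[0,0,0],"grip":0.3},{"rotation":[0,0,0],"delta_pos":[0,0,0],"grip":0.3},{"rotation":[0,0,0],"delta_pos":[0,0,0],"grip":0.3},{"rotation":[0,0,0],"delta_pos":[0,0,0.5],"grip":0.3},{"rotation":[0,0,0],"delta_pos":[0,0,1],"grip":0.3},{"rotation":[0,0,0],"delta_pos":[0,0,1],"grip":0.3},{"rotation":[0,0,0],"delta_pos":[0,0,1],"grip":0.3},{"rotation":[0,0,0],"delta_pos":[0,0,1],"grip":0.3},{"rotation":[0,0,0],"delta_pos":[0,0,1],"grip":0.3},{"rotation":[0,0,0],"delta_pos":[0,0,1],"grip":0.3},{"rotation":[0,0,0],"delta_pos":[0,0,1],"grip":1}]'
python3 -m creep '[{"rotation":[0,0,1],"delta_pos":[0,1,0],"grip":1},{"rotation":[0,0,1],"delta_pos":[0,1,0],"grip":1},{"rotation":[0,0,0],"delta_pos":[0,0,0],"grip":1},{"rotation":[0,0,0],"delta_pos":[0,0,0],"grip":1}]'
python3 - <<'E'
from h import *
tcp()
for y in (-.208,-.308): find('wrist',(.595,y),.035,.06,.09,'w6.png')
E
```

```text
time: 14.53
tcp_pos: [0.5926, -0.3068, 0.2261]
eef_rot: [0.056, 3.141, -0.0]
ft_force: [-1.0, -0.3, -0.2]
finger_gap: 0.0662
grip_force: 0.0
time: 14.87
tcp_pos: [0.5931, -0.2553, 0.2249]
eef_rot: [-0.222, 3.133, 0.001]
ft_force: [0.6, 0.5, 0.2]
finger_gap: 0.0854
grip_force: 0.0
t 14.87 tcp [ 0.5931 -0.2553  0.2249] close 98.1 z [ 0.001  0.    -1.   ] F [0.6 0.5 0.2] gap 0.0854 q [ 0.02  0.4   0.37  1.7  -0.16  1.07  2.16]
wrist z 0.0726 c [ 595.8 -208.9] size [29.4 30.1] ang 88.2 px [376. 231.]
wrist z 0.0727 c [ 592.4 -307.6] size [28.6 30.4] ang 88.0 px [259. 212.]
```

View pics/w6.png

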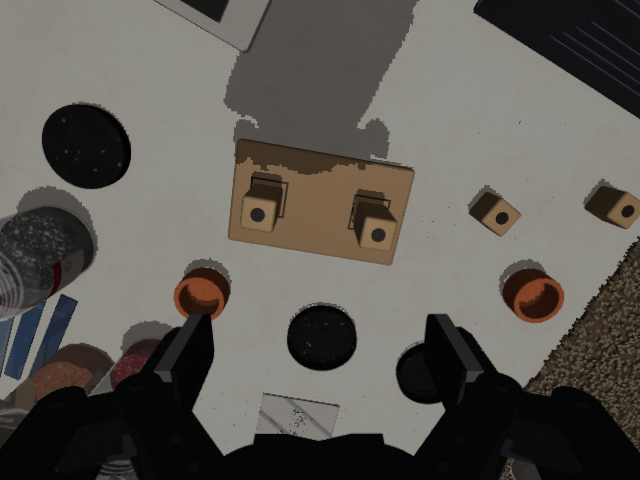

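Both props stand centred in their squares, seen at (258,213) and (376,233), sub-mm from the pencil centres. Next is the upper batt.

```bash
python3 -m creep '[{"rotation":[0,0,1],"delta_pos":[-0.2,0.8,0],"grip":1},{"rotation":[0,0,1],"delta_pos":[-0.2,0.8,0],"grip":1},{"rotation":[0,0,1],"delta_pos":[-0.2,0.8,0],"grip":1},{"rotation":[0,0,1],"delta_pos":[-0.2,0.8,0],"grip":1},{"rotation":[0,0,1],"delta_pos":[-0.2,0.8,0],"grip":1},{"rotation":[0,0,1],"delta_pos":[-0.2,0.8,0],"grip":1},{"rotation":[0,0,1],"delta_pos":[-0.2,0.8,0],"grip":1},{"rotation":[0,0,1],"delta_pos":[-0.2,0.8,0],"grip":1},{"rotation":[0,0,1],"delta_pos":[-0.2,0.8,0],"grip":1},{"rotation":[0,0,1],"delta_pos":[-0.2,0.8,0],"grip":1},{"rotation":[0,0,1],"delta_pos":[-0.2,0.8,0],"grip":1},{"rotation":[0,0,1],"delta_pos":[-0.2,0.8,0],"grip":1}]'
python3 -m creep '[{"rotation":[0,0,1],"delta_pos":[-0.2,0.8,0],"grip":1},{"rotation":[0,0,1],"delta_pos":[-0.2,0.8,0],"grip":1},{"rotation":[0,0,1],"delta_pos":[-0.2,0.8,0],"grip":1},{"rotation":[0,0,1],"delta_pos":[-0.2,0.8,0],"grip":1},{"rotation":[0,0,1],"delta_pos":[-0.4,0.8,0],"grip":1},{"rotation":[0,0,1],"delta_pos":[-0.4,0.8,0],"grip":1},{"rotation":[0,0,1],"delta_pos":[-0.4,0.8,0],"grip":1},{"rotation":[0,0,1],"delta_pos":[-0.4,0.8,0],"grip":1},{"rotation":[0,0,1],"delta_pos":[-0.4,0.8,0],"grip":1},{"rotation":[0,0,1],"delta_pos":[-0.4,0.8,0],"grip":1},{"rotation":[0,0,1],"delta_pos":[-0.4,0.8,0],"grip":1},{"rotation":[0,0,1],"delta_pos":[-0.4,0.8,0],"grip":1}]'
python3 -m creep '[{"rotation":[0,0,1],"delta_pos":[-0.3,0.1,0],"grip":1},{"rotation":[0,0,1],"delta_pos":[-0.3,0.1,0],"grip":1},{"rotation":[0,0,1],"delta_pos":[-0.3,0.1,0],"grip":1},{"rotation":[0,0,1],"delta_pos":[-0.3,0.1,0],"grip":1},{"rotation":[0,0,0.5],"delta_pos":[0,0,0],"grip":1},{"rotation":[0,0,0],"delta_pos":[0,0,0],"grip":1},{"rotation":[0,0,0],"delta_pos":[0,0,0],"grip":1}]'
python3 - <<'E'
from h import *
tcp(); find('wrist',(.402,.234),.1,.008,.03,'w7.png')
E
```

```text
time: 15.97
tcp_pos: [0.5327, -0.017, 0.224]
eef_rot: [1.758, -2.603, 0.001]
ft_force: [0.1, -0.4, -1.2]
finger_gap: 0.0853
grip_force: 0.0
time: 16.97
tcp_pos: [0.4496, 0.194, 0.2139]
eef_rot: [2.692, -1.587, 0.008]
ft_force: [1.4, -0.2, -0.6]
finger_gap: 0.0856
grip_force: 0.0
time: 17.55
tcp_pos: [0.4232, 0.259, 0.1658]
eef_rot: [2.884, -1.098, 0.093]
ft_force: [0.2, 0.1, -0.2]
finger_gap: 0.0854
grip_force: 0.0
t 17.55 tcp [0.4232 0.259  0.1658] close -131.8 z [ 0.037 -0.073 -0.997] F [ 0.2  0.1 -0.2] gap 0.0854 q [ 0.26  0.48 -1.22  2.01  0.6   1.08  2.73]
wrist z 0.0145 c [412.6 230.5] size [ 50.5 167.9] ang 60.6 px [334. 185.]
```

View pics/w7.png

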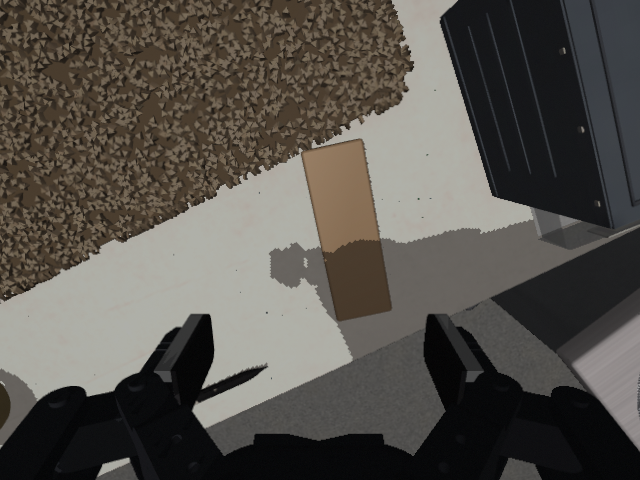

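The turn went the wrong way for the last joint (q7 at 2.73, q3 at -1.22), leaving the tool slightly tilted at (.423,.259). The batt is visible at (345,230), undisturbed. I unwind the other way: since yaw ≈ q7−q1−q3+q5, closing at 60° suits.

```bash
python3 -m creep '[{"rotation":[0,0,-1],"delta_pos":[0.4,0,1],"grip":1},{"rotation":[0,0,-1],"delta_pos":[0.4,0,1],"grip":1},{"rotation":[0,0,-1],"delta_pos":[0.4,0,0.5],"grip":1},{"rotation":[0.92,0.19,0],"delta_pos":[0,0,0],"grip":1},{"rotation":[0,0,-1],"delta_pos":[0,0,0],"grip":1},{"rotation":[0,0,-1],"delta_pos":[0,0,0],"grip":1},{"rotation":[0,0,-1],"delta_pos":[0,0,0],"grip":1},{"rotation":[0,0,-1],"delta_pos":[0,0,0],"grip":1},{"rotation":[0,0,-1],"delta_pos":[0,0,0],"grip":1},{"rotation":[0,0,-1],"delta_pos":[0,0,0],"grip":1},{"rotation":[0,0,-1],"delta_pos":[0,0,0],"grip":1},{"rotation":[0,0,-1],"delta_pos":[0,0,0],"grip":1}]'
python3 -m creep '[{"rotation":[0,0,-1],"delta_pos":[0,0,0],"grip":1},{"rotation":[0,0,-1],"delta_pos":[0,0,0],"grip":1},{"rotation":[0,0,-1],"delta_pos":[0,0,0],"grip":1},{"rotation":[0,0,-1],"delta_pos":[0,0,0],"grip":1},{"rotation":[0,0,-1],"delta_pos":[0,0,0],"grip":1},{"rotation":[0,0,-1],"delta_pos":[0,0,0],"grip":1},{"rotation":[0,0,-1],"delta_pos":[0,0,0],"grip":1},{"rotation":[0,0,-1],"delta_pos":[0,0,0],"grip":1},{"rotation":[0,0,-1],"delta_pos":[0,0,0],"grip":1},{"rotation":[0,0,-1],"delta_pos":[0,0,0],"grip":1},{"rotation":[0,0,-1],"delta_pos":[0,0,0],"grip":1},{"rotation":[0,0,-1],"delta_pos":[0,0,0],"grip":1}]'
python3 -m creep '[{"rotation":[0,0,-1],"delta_pos":[0,0,0],"grip":1},{"rotation":[0,0,-1],"delta_pos":[0,0,0],"grip":1},{"rotation":[0,0,-1],"delta_pos":[0,0,0],"grip":1},{"rotation":[0,0,-1],"delta_pos":[0,0,0],"grip":1},{"rotation":[0,0,-1],"delta_pos":[0,0,0],"grip":1},{"rotation":[0,0,-1],"delta_pos":[0,0,0],"grip":1},{"rotation":[0,0,-1],"delta_pos":[0,0,0],"grip":1},{"rotation":[0,0,-1],"delta_pos":[0,0,0],"grip":1},{"rotation":[0,0,-1],"delta_pos":[0,0,0],"grip":1},{"rotation":[0,0,-1],"delta_pos":[0,0,0],"grip":1},{"rotation":[0,0,0],"delta_pos":[0,0,0],"grip":1},{"rotation":[0,0,0],"delta_pos":[0,0,0],"grip":1}]'
python3 - <<'E'
from h import *
tcp(); find('wrist',(.402,.234),.1,.008,.03)
E
```

```text
time: 18.6
tcp_pos: [0.4539, 0.2583, 0.2293]
eef_rot: [-2.08, 2.352, -0.003]
ft_force: [0.1, 0.2, -0.4]
finger_gap: 0.0853
grip_force: 0.0
time: 19.6
tcp_pos: [0.4538, 0.2584, 0.2293]
eef_rot: [-0.625, 3.078, -0.002]
ft_force: [0.6, 0.2, 0.2]
finger_gap: 0.085
grip_force: 0.0
time: 20.6
tcp_pos: [0.4535, 0.2588, 0.2291]
eef_rot: [-0.721, -3.057, 0.001]
ft_force: [-0.6, 1.2, 0.3]
finger_gap: 0.0856
grip_force: 0.0
t 20.6 tcp [0.4535 0.2588 0.2291] close 63.4 z [-0.    -0.001 -1.   ] F [-0.6  1.2  0.3] gap 0.0856 q [-0.05  0.24 -0.69  1.91  0.18  1.05  0.3 ]
wrist z 0.0147 c [417.2 212.6] size [136.3 188.3] ang 80.0 px [277. 250.]
```

```bash
python3 -m creep '[{"rotation":[0,0,-0.56],"delta_pos":[-0.7,-0.33,-0.7],"grip":1},{"rotation":[0,0,0],"delta_pos":[-0.7,-0.33,-0.7],"grip":1},{"rotation":[0,0,0],"delta_pos":[-0.6,-0.33,-0.7],"grip":1},{"rotation":[0,0,0],"delta_pos":[0,0,0],"grip":1},{"rotation":[0,0,0],"delta_pos":[0,0,0],"grip":1},{"rotation":[0,0,0],"delta_pos":[0,0,0],"grip":1}]'
cat >> h.py <<'E'
def batt(g,xy,lo,hi,z=None,half=.1):
    C=cloud(g); hsv=cv2.cvtColor(cv2.medianBlur(g['frame'],7),cv2.COLOR_RGB2HSV)
    m=((hsv[...,0]<22)&(hsv[...,1]>70)&(np.hypot(C[...,0]-xy[0],C[...,1]-xy[1])<half)&(C[...,2]>lo)&(C[...,2]<hi)).astype(np.uint8)
    m=cv2.morphologyEx(m,cv2.MORPH_OPEN,np.ones((15,15)))
    c=max(cv2.findContours(m,0,2)[0],key=cv2.contourArea).reshape(-1,2); zz=np.nanmedian(C[m>0][:,2])
    r=cv2.minAreaRect((onplane(g,c,zz if z is None else z)[:,:2]*1000).astype(np.float32))
    print('batt z',zz.round(4),np.round(r[0],1),np.round(r[1],1),round(r[2],1)); 
    f=g['frame'].copy(); cv2.drawContours(f,[c.reshape(-1,1,2)],-1,(0,255,0),1); return f
E
python3 - <<'E'
from h import *
tcp(); g=get_image('wrist'); save(batt(g,(.402,.234),.008,.025),'w8.png')
E
```

```text
time: 21.15
tcp_pos: [0.4037, 0.2351, 0.1767]
eef_rot: [-0.795, -3.039, 0.001]
ft_force: [0.1, 0.9, 0.4]
finger_gap: 0.0852
grip_force: 0.0
t 21.15 tcp [0.4037 0.2351 0.1767] close 60.7 z [-0. -0. -1.] F [0.1 0.9 0.4] gap 0.0852 q [-0.04  0.21 -0.69  2.08  0.17  0.9   0.23]
batt z 0.015 [403.9 235.4] [ 49.3 148.3] 60.0
```

View pics/w8.png

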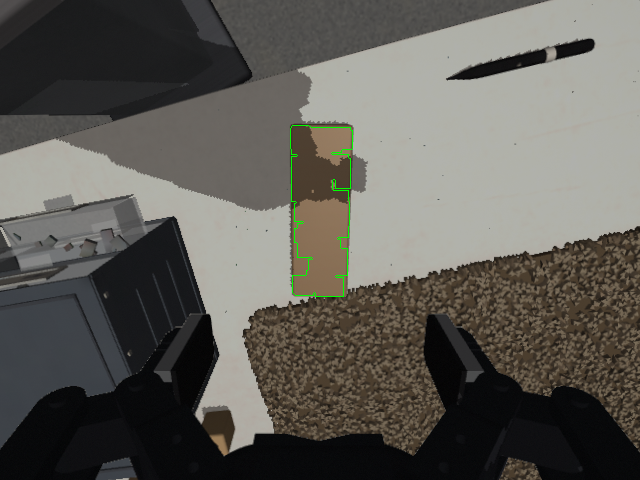

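The outline covers the batt at (320,212), clear of the mat edge (row 300) and the grey box. I descend.

```bash
python3 -m creep '[{"rotation":[0,0,-0.1],"delta_pos":[0,0,-1],"grip":1},{"rotation":[0,0,0],"delta_pos":[0,0,-1],"grip":1},{"rotation":[0,0,0],"delta_pos":[0,0,-1],"grip":1},{"rotation":[0,0,0],"delta_pos":[0,0,-1],"grip":1},{"rotation":[0,0,0],"delta_pos":[0,0,-1],"grip":1},{"rotation":[0,0,0],"delta_pos":[0,0,-1],"grip":1},{"rotation":[0,0,0],"delta_pos":[0,0,-0.5],"grip":1},{"rotation":[0,0,0],"delta_pos":[0,0,-0.35],"grip":1},{"rotation":[0,0,0],"delta_pos":[0,0,0],"grip":1},{"rotation":[0,0,0],"delta_pos":[0,0,0],"grip":1},{"rotation":[0,0,0],"delta_pos":[0,0,0],"grip":1}]'
python3 -c "
from h import *
tcp()"
```

```text
time: 22.12
tcp_pos: [0.4036, 0.2353, 0.0057]
eef_rot: [0.809, 3.035, -0.001]
ft_force: [0.1, -0.4, 0.8]
finger_gap: 0.0855
grip_force: 0.0
t 22.12 tcp [0.4036 0.2353 0.0057] close 60.1 z [-0. -0. -1.] F [ 0.1 -0.4  0.8] gap 0.0855 q [-0.21  0.49 -0.53  2.2   0.47  0.56 -0.05]
```

```bash
python3 -m creep '[{"rotation":[0,0,0],"delta_pos":[0,0,-0.1],"grip":1},{"rotation":[0,0,0],"delta_pos":[0,0,0],"grip":-1},{"rotation":[0,0,0],"delta_pos":[0,0,0],"grip":-1},{"rotation":[0,0,0],"delta_pos":[0,0,0],"grip":-1},{"rotation":[0,0,0],"delta_pos":[0,0,0],"grip":-1},{"rotation":[0,0,0],"delta_pos":[0,0,0],"grip":-1},{"rotation":[0,0,0],"delta_pos":[0,0,0],"grip":-1},{"rotation":[0,0,0],"delta_pos":[0,0,0],"grip":-1}]' 80
python3 -m creep '[{"rotation":[0,0,0],"delta_pos":[0,0,0.4],"grip":-1},{"rotation":[0,0,0],"delta_pos":[0,0,0.6],"grip":-1},{"rotation":[0,0,0],"delta_pos":[0,0,1],"grip":-1},{"rotation":[0,0,0],"delta_pos":[0,0,0],"grip":-1},{"rotation":[0,0,0],"delta_pos":[0,0,0],"grip":-1}]'
python3 -c "
from h import *
tcp(); save(get_image('wrist')['frame'],'w9.png')"
```

```text
time: 22.78
tcp_pos: [0.4031, 0.2349, 0.003]
eef_rot: [-0.809, -3.035, 0.002]
ft_force: [-4.5, -2.3, 18.4]
finger_gap: 0.0481
grip_force: 79.7
time: 23.2
tcp_pos: [0.4036, 0.235, 0.0535]
eef_rot: [0.81, 3.034, -0.0]
ft_force: [0.1, 0.6, -3.3]
finger_gap: 0.0477
grip_force: 84.6
t 23.2 tcp [0.4036 0.235  0.0535] close 60.1 z [ 0.001 -0.    -1.   ] F [ 0.1  0.6 -3.3] gap 0.0477 q [-0.15  0.41 -0.6   2.18  0.38  0.65  0.03]
```

View pics/w9.png

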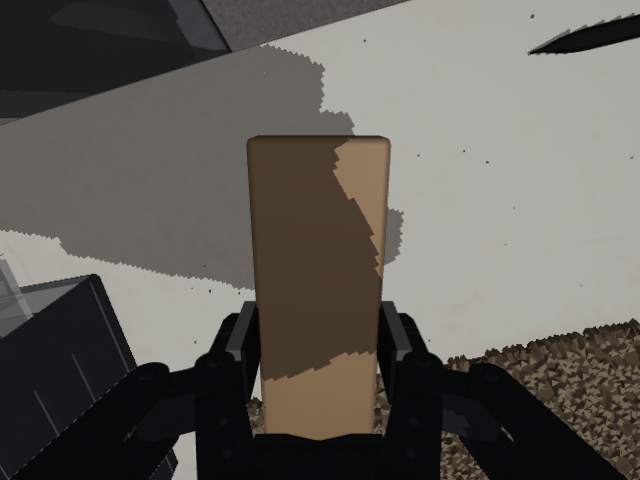

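The batt is gripped level, squared between the pads (centre col 318). I lift, turn −62° and carry it over.

```bash
python3 -m creep '[{"rotation":[0,0,0],"delta_pos":[0,0,1],"grip":-1},{"rotation":[0,0,0],"delta_pos":[0,0,1],"grip":-1},{"rotation":[0,0,0],"delta_pos":[0,0,1],"grip":-1},{"rotation":[0,0,0],"delta_pos":[0,0,1],"grip":-1},{"rotation":[0,0,0],"delta_pos":[0,0,1],"grip":-1},{"rotation":[0,0,0],"delta_pos":[0,0,1],"grip":-1},{"rotation":[0,0,-0.5],"delta_pos":[0.6,-0.4,0],"grip":-1},{"rotation":[0,0,-0.5],"delta_pos":[0.6,-0.4,0],"grip":-1},{"rotation":[0,0,-0.5],"delta_pos":[0.6,-0.4,0],"grip":-1},{"rotation":[0,0,-0.5],"delta_pos":[0.6,-0.4,0],"grip":-1},{"rotation":[0,0,-0.5],"delta_pos":[0.4,-0.8,0],"grip":-1},{"rotation":[0,0,-0.5],"delta_pos":[0.4,-0.8,0],"grip":-1}]'
python3 -m creep '[{"rotation":[0,0,-0.7],"delta_pos":[0.4,-0.8,0],"grip":-1},{"rotation":[0,0,-0.7],"delta_pos":[0.4,-0.8,0],"grip":-1},{"rotation":[0,0,-0.7],"delta_pos":[0.4,-0.8,0],"grip":-1},{"rotation":[0,0,-0.7],"delta_pos":[0.4,-0.8,0],"grip":-1},{"rotation":[0,0,-0.7],"delta_pos":[0.4,-0.8,0],"grip":-1},{"rotation":[0,0,-0.7],"delta_pos":[0.4,-0.8,0],"grip":-1},{"rotation":[0,0,-0.7],"delta_pos":[0.4,-0.8,0],"grip":-1},{"rotation":[0,0,-0.7],"delta_pos":[0.4,-0.8,0],"grip":-1},{"rotation":[0,0,-0.7],"delta_pos":[0.2,-0.8,0],"grip":-1},{"rotation":[0,0,-0.7],"delta_pos":[0.2,-0.8,0],"grip":-1},{"rotation":[0,0,-0.7],"delta_pos":[0.2,-0.8,0],"grip":-1},{"rotation":[0,0,-0.7],"delta_pos":[0.2,-0.8,0],"grip":-1}]'
python3 -m creep '[{"rotation":[0,0,-0.5],"delta_pos":[0,-0.8,0],"grip":-1},{"rotation":[0,0,-0.5],"delta_pos":[0,-0.8,0],"grip":-1},{"rotation":[0,0,0],"delta_pos":[0,-0.8,0],"grip":-1},{"rotation":[0,0,0],"delta_pos":[0,-0.8,0],"grip":-1},{"rotation":[0,0,0],"delta_pos":[0,0,0],"grip":-1},{"rotation":[0,0,0],"delta_pos":[0,0,0],"grip":-1},{"rotation":[0,0,0],"delta_pos":[0,0,0],"grip":-1}]'
python3 -c "
from h import *
tcp()"
```

```text
time: 24.25
tcp_pos: [0.4838, 0.1533, 0.2007]
eef_rot: [-1.203, -2.898, 0.004]
ft_force: [0.1, -0.0, -2.0]
finger_gap: 0.0475
grip_force: 84.6
time: 25.25
tcp_pos: [0.5831, -0.0872, 0.2022]
eef_rot: [-2.165, -2.274, 0.002]
ft_force: [0.5, 0.1, -2.7]
finger_gap: 0.0478
grip_force: 84.6
time: 25.83
tcp_pos: [0.5827, -0.1653, 0.2022]
eef_rot: [-2.257, -2.183, 0.001]
ft_force: [0.4, 0.4, -2.2]
finger_gap: 0.0476
grip_force: 84.6
t 25.83 tcp [ 0.5827 -0.1653  0.2022] close -1.9 z [-0.002  0.001 -1.   ] F [ 0.4  0.4 -2.2] gap 0.0476 q [ 0.39  0.36 -0.28  1.78  0.11  1.02  0.04]
```

```bash
python3 -m creep '[{"rotation":[0,0,0],"delta_pos":[0.11,-0.92,0],"grip":-1},{"rotation":[0,0,0],"delta_pos":[0.11,-0.92,0],"grip":-1},{"rotation":[0,0,0],"delta_pos":[0.11,-0.92,0],"grip":-1},{"rotation":[0,0,0],"delta_pos":[0.11,-0.92,0],"grip":-1},{"rotation":[0,0,0],"delta_pos":[0,0,0],"grip":-1},{"rotation":[0,0,0],"delta_pos":[0,0,-1],"grip":-1},{"rotation":[0,0,0],"delta_pos":[0,0,-1],"grip":-1},{"rotation":[0,0,0],"delta_pos":[0,0,-1],"grip":-1},{"rotation":[0,0,0],"delta_pos":[0,0,-0.9],"grip":-1},{"rotation":[0,0,0],"delta_pos":[0,0,0],"grip":-1},{"rotation":[0,0,0],"delta_pos":[0,0,0],"grip":-1}]'
python3 - <<'E'
from h import *
tcp(); a=get_image('wrist'); b=get_image('scene'); t=get_image('top')
f=np.hstack([cv2.resize(a['frame'],(400,300)),cv2.resize(b['frame'][200:340,330:517],(400,300),interpolation=2)])
f2=np.hstack([cv2.resize(t['frame'][150:270,380:540],(400,300),interpolation=2),np.zeros((300,400,3),np.uint8)])
save(np.vstack([f,f2]),'w10.png')
E
```

```text
time: 26.75
tcp_pos: [0.5935, -0.2562, 0.1043]
eef_rot: [-2.254, -2.184, 0.002]
ft_force: [0.3, 0.1, -1.9]
finger_gap: 0.0479
grip_force: 84.5
t 26.75 tcp [ 0.5935 -0.2562  0.1043] close -1.8 z [-0.003  0.002 -1.   ] F [ 0.3  0.1 -1.9] gap 0.0479 q [ 0.48  0.52 -0.23  1.76  0.15  0.88  0.15]
```

View pics/w10.png

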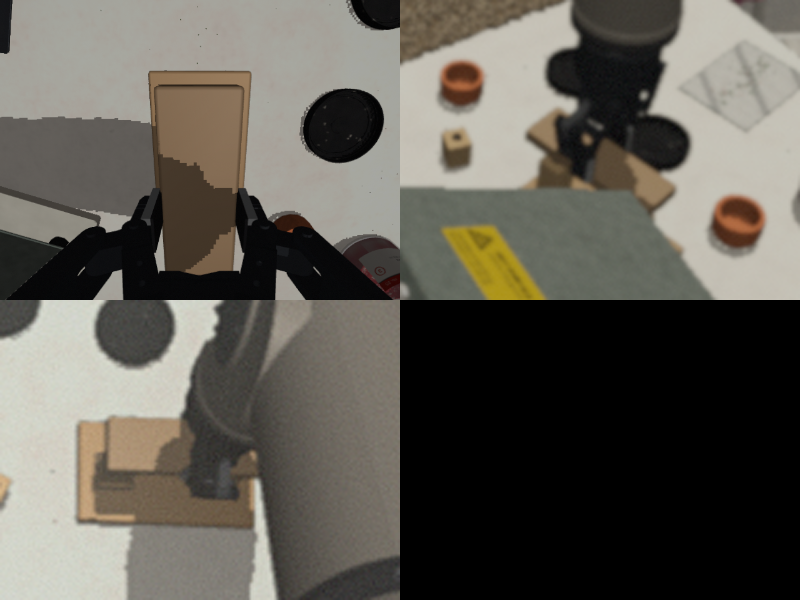

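The wrist view shows the batt (cols 152–245) parallel to and centred over the base batt (148–251). I check the overhang numerically, then lower.

```bash
python3 - <<'E'
from h import *
g=get_image('wrist'); C=cloud(g); hsv=cv2.cvtColor(g['frame'],cv2.COLOR_RGB2HSV)
col=(hsv[...,0]<22)&(hsv[...,1]>60)
for lo,hi,zz in((.105,.13,.117),(.008,.02,.014)):
    m=(col&(C[...,2]>lo)&(C[...,2]<hi)); v,u=np.nonzero(m); v0=v.min(); 
    for r in (v0+15,v0+40):
        uu=u[v==r]; print(zz,np.nanmedian(C[m][:,2]).round(4),'row',r,onplane(g,[[uu.min(),r],[uu.max(),r],[np.median(uu),v0]],zz).round(4).tolist())
E
python3 -m creep '[{"rotation":[0,0,0],"delta_pos":[0,0,-0.6],"grip":-1},{"rotation":[0,0,0],"delta_pos":[0,0,-0.25],"grip":-1},{"rotation":[0,0,0],"delta_pos":[0,0,0],"grip":-1},{"rotation":[0,0,0],"delta_pos":[0,0,0],"grip":-1}]'
```

```text
0.117 0.1183 row 150 [[0.5733, -0.1861, 0.117], [0.6225, -0.1877, 0.117], [0.598, -0.182, 0.117]]
0.117 0.1183 row 175 [[0.5728, -0.1947, 0.117], [0.622, -0.1963, 0.117], [0.5979, -0.182, 0.117]]
0.014 0.0128 row 15 [[0.7437, -0.1262, 0.014], [0.7449, -0.1262, 0.014], [0.743, -0.1187, 0.014]]
time: 27.28
tcp_pos: [0.5938, -0.2572, 0.0839]
eef_rot: [-2.256, -2.184, 0.001]
ft_force: [1.0, -0.3, -1.4]
finger_gap: 0.0476
grip_force: 84.5Traceback (most recent call last):
  File "<stdin>", line 7, in <module>
    return umr_minimum(a, axis, None, out, keepdims, initial, where)
ValueError: zero-size array to reduction operation minimum which has no identity
```

```bash
python3 -m creep '[{"rotation":[0,0,0],"delta_pos":[0,0,-0.12],"grip":-1},{"rotation":[0,0,0],"delta_pos":[0,0,-0.1],"grip":-1},{"rotation":[0,0,0],"delta_pos":[0,0,0],"grip":-1},{"rotation":[0,0,0],"delta_pos":[0,0,0],"grip":-1}]'
```

```text
time: 27.62
tcp_pos: [0.5938, -0.2572, 0.078]
eef_rot: [-2.256, -2.184, 0.001]
ft_force: [0.1, 0.7, -2.3]
finger_gap: 0.0479
grip_force: 84.5
```

```bash
python3 -m creep '[{"rotation":[0,0,0],"delta_pos":[0,0,-0.05],"grip":-1},{"rotation":[0,0,0],"delta_pos":[0,0,0],"grip":-1},{"rotation":[0,0,0],"delta_pos":[0,0,0],"grip":-1}]'
```

```text
time: 27.87
tcp_pos: [0.5941, -0.2573, 0.0772]
eef_rot: [-2.256, -2.184, 0.001]
ft_force: [-2.5, 0.3, 4.7]
finger_gap: 0.0476
grip_force: 85.3
```

```bash
python3 -m creep '[{"rotation":[0,0,0],"delta_pos":[0,0,0],"grip":-1},{"rotation":[0,0,0],"delta_pos":[0,0,0],"grip":-1},{"rotation":[0,0,0],"delta_pos":[0,0,0],"grip":0.5},{"rotation":[0,0,0],"delta_pos":[0,0,0],"grip":0.5},{"rotation":[0,0,0],"delta_pos":[0,0,0],"grip":0.5},{"rotation":[0,0,0],"delta_pos":[0,0,0],"grip":1},{"rotation":[0,0,0],"delta_pos":[0,0,0.4],"grip":1},{"rotation":[0,0,0],"delta_pos":[0,0,1],"grip":1},{"rotation":[0,0,0],"delta_pos":[0,0,1],"grip":1},{"rotation":[0,0,0],"delta_pos":[0,0,1],"grip":1},{"rotation":[0,0,0],"delta_pos":[0,0,1],"grip":1},{"rotation":[0,0,0],"delta_pos":[0,0,1],"grip":1}]' 25
python3 -m creep '[{"rotation":[0,0,0],"delta_pos":[0.3,1,0],"grip":1},{"rotation":[0,0,0],"delta_pos":[0.3,1,0],"grip":1},{"rotation":[0,0,0],"delta_pos":[0.3,1,0],"grip":1},{"rotation":[0,0,0],"delta_pos":[0.3,1,0],"grip":1},{"rotation":[0,0,0],"delta_pos":[0.3,1,0],"grip":1},{"rotation":[0,0,0],"delta_pos":[0.3,1,0],"grip":1},{"rotation":[0,0,0],"delta_pos":[0.3,1,0],"grip":1},{"rotation":[0,0,0],"delta_pos":[0.3,1,0],"grip":1},{"rotation":[0,0,0],"delta_pos":[0,1,0],"grip":1},{"rotation":[0,0,0],"delta_pos":[0,0.3,0],"grip":1},{"rotation":[0,0,0],"delta_pos":[0,0,0],"grip":1},{"rotation":[0,0,0],"delta_pos":[0,0,0],"grip":1}]'
cat >> h.py <<'E'
def dish(g,xy,zr,z0,half=.045):
    """circle of the rim (outside edge) of the orange dish near xy, rim height zr, base z0"""
    C=cloud(g); hsv=cv2.cvtColor(g['frame'],cv2.COLOR_RGB2HSV)
    m=((hsv[...,0]<14)&(hsv[...,1]>120)&(np.hypot(C[...,0]-xy[0],C[...,1]-xy[1])<half)&(C[...,2]>z0+.004))
    rim=m&(C[...,2]>zr-.004); P=C[rim]; c=max(cv2.findContours(rim.astype(np.uint8),0,2)[0],key=cv2.contourArea).reshape(-1,2)
    w=onplane(g,c,np.nanmedian(P[:,2])); (x,y),r=cv2.minEnclosingCircle((w[:,:2]*1000).astype(np.float32))
    print('dish rim z',np.nanmedian(P[:,2]).round(4),'c',round(x,1),round(y,1),'r',round(r,1),'px',c.mean(0).round())
E
python3 - <<'E'
from h import *
tcp(); g=get_image('wrist'); dish(g,(.655,-.025),.034,0)
t=get_image('top'); batt(t,(.594,-.257),.08,.1); s=get_image('scene')
f=np.hstack([cv2.resize(g['frame'],(400,300)),cv2.resize(s['frame'][200:340,330:517],(400,300),interpolation=2)])
f2=np.hstack([cv2.resize(t['frame'][150:270,380:540],(400,300),interpolation=2),np.zeros((300,400,3),np.uint8)])
save(np.vstack([f,f2]),'w11.png')
E
```

```text
time: 28.87
tcp_pos: [0.5938, -0.2571, 0.2139]
eef_rot: [-2.256, -2.184, 0.001]
ft_force: [-0.2, -0.3, -0.6]
finger_gap: 0.0853
grip_force: 0.0
time: 29.87
tcp_pos: [0.6538, -0.025, 0.2122]
eef_rot: [-2.256, -2.185, 0.001]
ft_force: [-0.1, -1.2, -0.2]
finger_gap: 0.0853
grip_force: 0.0
t 29.87 tcp [ 0.6538 -0.025   0.2122] close -1.8 z [-0.001  0.    -1.   ] F [-0.1 -1.2 -0.2] gap 0.0853 q [ 0.17  0.43 -0.31  1.66  0.14  1.08 -0.21]
dish rim z 0.0327 c 656.2 -23.5 r 25.5 px [322. 211.]
batt z 0.0896 [ 594.9 -297.9] [33.6 41.2] 87.7
```

View pics/w11.png

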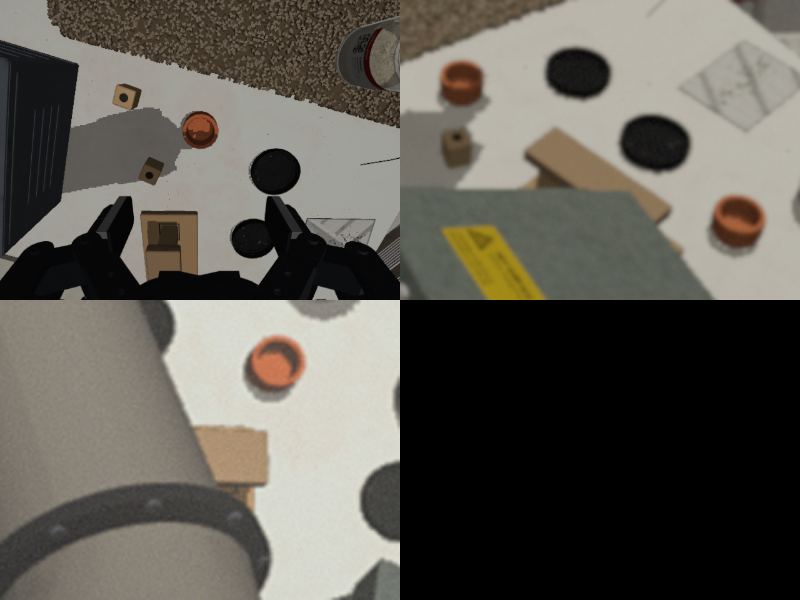

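The batt lies flat across both props, seen at top right (595,175) and centred lengthwise over the base. The chosen dish is in the wrist view at (199,130), nearest the mat and left of the other dish. I descend on it.

```bash
python3 -m creep '[{"rotation":[0,0,0],"delta_pos":[0.03,0.06,-1],"grip":1},{"rotation":[0,0,0],"delta_pos":[0,0,-1],"grip":1},{"rotation":[0,0,0],"delta_pos":[0,0,-1],"grip":1},{"rotation":[0,0,0],"delta_pos":[0,0,-1],"grip":1},{"rotation":[0,0,0],"delta_pos":[0,0,-1],"grip":1},{"rotation":[0,0,0],"delta_pos":[0,0,-1],"grip":1},{"rotation":[0,0,0],"delta_pos":[0,0,-1],"grip":1},{"rotation":[0,0,0],"delta_pos":[0,0,-0.8],"grip":1},{"rotation":[0,0,0],"delta_pos":[0,0,-0.45],"grip":1},{"rotation":[0,0,0],"delta_pos":[0,0,0],"grip":1},{"rotation":[0,0,0],"delta_pos":[0,0,0],"grip":1}]'
python3 -m creep '[{"rotation":[0,0,0],"delta_pos":[0,0,0],"grip":-1},{"rotation":[0,0,0],"delta_pos":[0,0,0],"grip":-1},{"rotation":[0,0,0],"delta_pos":[0,0,0],"grip":-1},{"rotation":[0,0,0],"delta_pos":[0,0,0],"grip":-1},{"rotation":[0,0,0],"delta_pos":[0,0,0],"grip":-1},{"rotation":[0,0,0],"delta_pos":[0,0,0],"grip":-1}]' 40
python3 -c "
from h import *
tcp()"
```

```text
time: 30.93
tcp_pos: [0.6546, -0.0238, 0.0057]
eef_rot: [-2.257, -2.183, 0.002]
ft_force: [-0.1, 0.2, 1.5]
finger_gap: 0.0851
grip_force: 0.0
time: 31.43
tcp_pos: [0.6554, -0.0233, 0.0071]
eef_rot: [-2.257, -2.185, -0.001]
ft_force: [-3.5, -0.8, 10.6]
finger_gap: 0.0504
grip_force: 40.3
t 31.43 tcp [ 0.6554 -0.0233  0.0071] close -1.9 z [ 0.  0. -1.] F [-3.5 -0.8 10.6] gap 0.0504 q [ 0.13  0.66 -0.26  1.78  0.24  0.73 -0.29]
```

```bash
python3 -m creep '[{"rotation":[0,0,0],"delta_pos":[0,0,0.4],"grip":-1},{"rotation":[0,0,0],"delta_pos":[0,0,0.8],"grip":-1},{"rotation":[0,0,0],"delta_pos":[0,0,1],"grip":-1},{"rotation":[0,0,0],"delta_pos":[0,0,1],"grip":-1},{"rotation":[0,0,0],"delta_pos":[0,0,1],"grip":-1},{"rotation":[0,0,0],"delta_pos":[0,0,1],"grip":-1},{"rotation":[0,0,0],"delta_pos":[0,0,1],"grip":-1},{"rotation":[0,0,0],"delta_pos":[0,0,1],"grip":-1},{"rotation":[0,0,0],"delta_pos":[0,0,0.5],"grip":-1}]'
python3 -m creep '[{"rotation":[0,0,0],"delta_pos":[-0.25,-0.94,0],"grip":-1},{"rotation":[0,0,0],"delta_pos":[-0.25,-0.94,0],"grip":-1},{"rotation":[0,0,0],"delta_pos":[-0.25,-0.94,0],"grip":-1},{"rotation":[0,0,0],"delta_pos":[-0.25,-0.94,0],"grip":-1},{"rotation":[0,0,0],"delta_pos":[-0.25,-0.94,0],"grip":-1},{"rotation":[0,0,0],"delta_pos":[-0.25,-0.94,0],"grip":-1},{"rotation":[0,0,0],"delta_pos":[-0.25,-0.94,0],"grip":-1},{"rotation":[0,0,0],"delta_pos":[-0.25,-0.94,0],"grip":-1},{"rotation":[0,0,0],"delta_pos":[-0.25,-0.94,0],"grip":-1},{"rotation":[0,0,0],"delta_pos":[-0.25,-0.94,0],"grip":-1},{"rotation":[0,0,0],"delta_pos":[0,0,0],"grip":-1},{"rotation":[0,0,0],"delta_pos":[0,0,0],"grip":-1}]'
python3 - <<'E'
from h import *
s=tcp(); g=get_image('wrist'); C=cloud(g)
dish(g,s['tcp_pos'][:2],s['tcp_pos'][2]+.027,s['tcp_pos'][2]-.01)
hsv=cv2.cvtColor(g['frame'],cv2.COLOR_RGB2HSV)
m=(hsv[...,0]<22)&(hsv[...,1]>50)&(C[...,2]>.082)&(C[...,2]<.097)&(np.hypot(C[...,0]-.594,C[...,1]+.257)<.09); P=C[m]
v,u=np.nonzero(m); r=v.min(); print('batt z',np.median(P[:,2]),'end y',P[:,1].max(),[onplane(g,[[u[v==q].min(),q],[u[v==q].max(),q]],.09).round(4).tolist() for q in (r+10,r+25)])
save(g['frame'],'w12.png')
E
```

```text
time: 32.18
tcp_pos: [0.6556, -0.0231, 0.2023]
eef_rot: [2.256, 2.184, 0.004]
ft_force: [0.1, -0.2, -1.3]
finger_gap: 0.0498
grip_force: 41.7
time: 33.18
tcp_pos: [0.5913, -0.2597, 0.198]
eef_rot: [-2.259, -2.181, 0.002]
ft_force: [0.6, 0.8, -1.2]
finger_gap: 0.05
grip_force: 41.7
t 33.18 tcp [ 0.5913 -0.2597  0.198 ] close -2.0 z [-0.002  0.    -1.   ] F [ 0.6  0.8 -1.2] gap 0.05 q [ 0.5   0.42 -0.25  1.69  0.12  1.04  0.18]
dish rim z 0.2235 c 592.3 -259.4 r 26.3 px [319. 336.]
batt z 0.0889380435043951 end y -0.18240240264412363 [[[0.5728, -0.1878, 0.09], [0.6212, -0.1895, 0.09]], [[0.5722, -0.1973, 0.09], [0.6212, -0.199, 0.09]]]
```

View pics/w12.png

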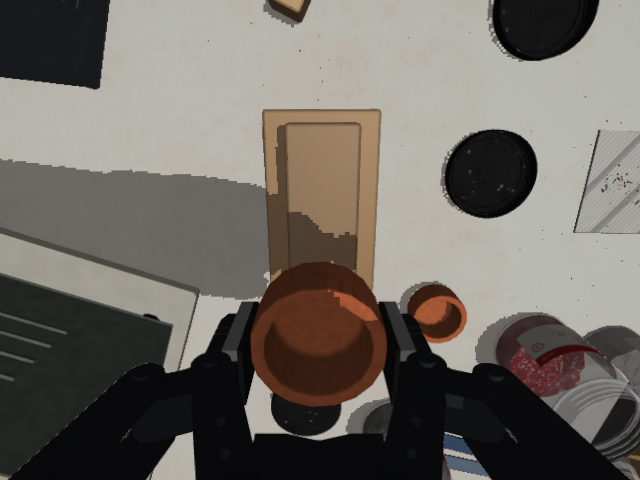

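The dish is held level at (319,336) above the batt, with measured centre offsets of +2.4 mm in x and +2 mm in y to correct.

```bash
python3 -m creep '[{"rotation":[0,0,0],"delta_pos":[0.09,0.08,0],"grip":-1},{"rotation":[0,0,0],"delta_pos":[0,0,-0.9],"grip":-1},{"rotation":[0,0,0],"delta_pos":[0,0,-0.9],"grip":-1},{"rotation":[0,0,0],"delta_pos":[0,0,-0.9],"grip":-1},{"rotation":[0,0,0],"delta_pos":[0,0,-0.7],"grip":-1},{"rotation":[0,0,0],"delta_pos":[0,0,-0.3],"grip":-1},{"rotation":[0,0,0],"delta_pos":[0,0,-0.15],"grip":-1},{"rotation":[0,0,0],"delta_pos":[0,0,0],"grip":-1},{"rotation":[0,0,0],"delta_pos":[0,0,0],"grip":-1}]'
```

```text
time: 33.98
tcp_pos: [0.595, -0.256, 0.1027]
eef_rot: [-2.256, -2.185, 0.0]
ft_force: [0.4, -0.1, -0.4]
finger_gap: 0.0497
grip_force: 41.7
```

```bash
python3 -m creep '[{"rotation":[0,0,0],"delta_pos":[-0.04,-0.06,-0.1],"grip":-1},{"rotation":[0,0,0],"delta_pos":[0,0,-0.1],"grip":-1},{"rotation":[0,0,0],"delta_pos":[0,0,0],"grip":-1},{"rotation":[0,0,0],"delta_pos":[0,0,0],"grip":-1}]'
```

```text
time: 34.32
tcp_pos: [0.5936, -0.2581, 0.0973]
eef_rot: [-2.257, -2.184, 0.001]
ft_force: [0.0, -1.3, 2.2]
finger_gap: 0.05
grip_force: 41.9
```

```bash
python3 -m creep '[{"rotation":[0,0,0],"delta_pos":[0,0,-0.02],"grip":-1},{"rotation":[0,0,0],"delta_pos":[0,0,0],"grip":-1},{"rotation":[0,0,0],"delta_pos":[0,0,0],"grip":0.5},{"rotation":[0,0,0],"delta_pos":[0,0,0],"grip":0.6},{"rotation":[0,0,0],"delta_pos":[0,0,0],"grip":1},{"rotation":[0,0,0],"delta_pos":[0,0,0],"grip":1},{"rotation":[0,0,0],"delta_pos":[0,0,0],"grip":1},{"rotation":[0,0,0],"delta_pos":[0,0,0.4],"grip":1},{"rotation":[0,0,0],"delta_pos":[0,0,1],"grip":1},{"rotation":[0,0,0],"delta_pos":[0,0,1],"grip":1},{"rotation":[0,0,0],"delta_pos":[0,0,1],"grip":1},{"rotation":[0,0,0],"delta_pos":[0,0,1],"grip":1}]' 25
python3 -m creep '[{"rotation":[0,0,0],"delta_pos":[0,1,0.5],"grip":1},{"rotation":[0,0,0],"delta_pos":[0,1,0.5],"grip":1},{"rotation":[0,0,0],"delta_pos":[0,1,0],"grip":1},{"rotation":[0,0,0],"delta_pos":[0,1,0],"grip":1},{"rotation":[0,0,0],"delta_pos":[0,1,0],"grip":1},{"rotation":[0,0,0],"delta_pos":[0,1,0],"grip":1},{"rotation":[0,0,0],"delta_pos":[0,1,0],"grip":1},{"rotation":[0,0,0],"delta_pos":[0,1,0],"grip":1},{"rotation":[0,0,0],"delta_pos":[0,1,0],"grip":1},{"rotation":[0,0,0],"delta_pos":[0,1,0],"grip":1},{"rotation":[0,0,0],"delta_pos":[0,1,0],"grip":1},{"rotation":[0,0,0],"delta_pos":[0,1,0],"grip":1}]'
python3 -m creep '[{"rotation":[0,0,0],"delta_pos":[0,1,0],"grip":1},{"rotation":[0,0,0],"delta_pos":[0,1,0],"grip":1},{"rotation":[0,0,0],"delta_pos":[0,1,0],"grip":1},{"rotation":[0,0,0],"delta_pos":[0,1,0],"grip":1},{"rotation":[0,0,0],"delta_pos":[0,0,0],"grip":1},{"rotation":[0,0,0],"delta_pos":[0,0,0],"grip":1},{"rotation":[0,0,0],"delta_pos":[0,0,0],"grip":1},{"rotation":[0,0,0],"delta_pos":[0,0,0],"grip":1}]'
python3 - <<'E'
from h import *
tcp(); t=get_image('top'); s=get_image('scene')
dish(t,(.594,-.257),.124,.085)
f=np.hstack([cv2.resize(t['frame'][140:290,320:520],(400,300),interpolation=2),cv2.resize(s['frame'][180:330,300:500],(400,300),interpolation=2)])
save(f,'w13.png')
E
```

```text
time: 35.32
tcp_pos: [0.5933, -0.2576, 0.2083]
eef_rot: [-2.256, -2.184, 0.001]
ft_force: [0.2, -0.4, -0.5]
finger_gap: 0.0855
grip_force: 0.0
time: 36.32
tcp_pos: [0.5932, 0.0435, 0.2321]
eef_rot: [-2.256, -2.184, 0.001]
ft_force: [0.3, 0.1, -0.5]
finger_gap: 0.0853
grip_force: 0.0
time: 36.98
tcp_pos: [0.5935, 0.1411, 0.2316]
eef_rot: [-2.258, -2.183, 0.001]
ft_force: [-0.6, 0.2, -0.4]
finger_gap: 0.0852
grip_force: 0.0
t 36.98 tcp [0.5935 0.1411 0.2316] close -1.9 z [-0.001  0.    -1.   ] F [-0.6  0.2 -0.4] gap 0.0852 q [-0.01  0.35 -0.41  1.73  0.15  1.09 -0.51]
dish rim z 0.1233 c 592.2 -258.2 r 25.3 px [458. 207.]
```

View pics/w13.png

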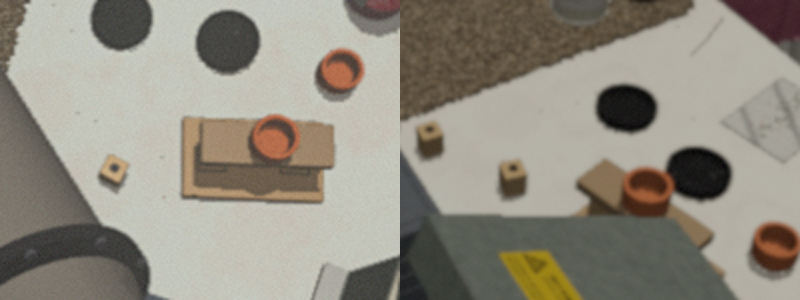

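The dish stands upright at the middle of the upper batt, at (275,140), with its rim at 123 mm and centred within about 1 mm. The short props are untouched and the robot is clear, so I hand in.

```bash
python3 -c "
from workcell import arm
print(arm.sign_off())"
```

```text
the job is handed in; nothing more can be done
None
```

The kiln load is built as asked and handed in at about 37 s: both tall props on their squares, the upper batt across them, the left-hand dish mould upright on its middle, all centred within about 1 mm by camera, and the short props left alone.

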